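# Close the vacuum chamber: snug four thumb nuts crosswise

## Robot

A 7-joint arm with a two-finger parallel gripper is mounted at the origin on a cart in front of the work surface, level with it; the furniture and walls round the work are solid. World frame = base frame: x ahead of the robot, y to its left, z up, the work surface at z = 0. Lengths are in mm, angles in rad, forces in N, time in s.
With the tool pointing down it reaches from about 400 to 875 mm from the base axis. Payload 4.4 kg.
Tool frame: the origin (TCP) lies between the finger pads; the fingertips stand 22 mm ahead of it and the grasp point (between the pads) lies 3 mm ahead of it; z points along the fingers, y is the line along which they close (so a half turn about z gives the same grasp; the last joint's range is limited). The gripper opens to 85 mm and grips with 20 to 120 N. Pads are 22 mm wide; open, the fingers measure 114 mm over their backs; the gripper's body (76 mm by 85 mm) begins 54 mm behind the grasp point. The pads swing forward as they close: fully open they stand 13 mm farther back than shut.
Start: joints at [-1.188, 0.628, 0.038, 1.517, -0.027, 0.996, -0.02], TCP at [282.004, 585.655, 215.513] pointing down, gripper open.
Joint ranges: [-3.06, 3.06], [-0.37, 2.12], [-1.25, 1.32], [0.18, 2.47], [-1.1, 4.24], [0.23, 1.98], [-2.94, 2.94]. Speed limits (rad/s): [2.57, 2.57, 3.14, 3.14, 3.14, 3.14, 3.14].

## Interface

Orientations are given as [roll, pitch, yaw] about the fixed x, y, z axes, in that order (R = Rz(yaw) Ry(pitch) Rx(roll)).
In Python, from cell import ctrl gives the robot as it stands.
- The arm moves only by the tool step_arm, never from a script. Its argument "plan" is a list of rows, each an object of numbers: "dx", "dy", "dz": the shift along the tool's x, y, z scaled (see below); "ax", "ay", "az": the turn, a rotation vector about the tool's x, y, z scaled (see below); "gripper": the opening, from 0 (shut) to 1 (fully open). A call has 1 to 20 rows; each row shifts and turns the commanded pose from where the row before left it, along the tool's axes as they then stand; what a row does not reach is not made up. The controller multiplies each number of a shift by 0.3 m and each number of a turn by 90 degrees. A row lasts 1/8 s, in which the tool goes at most 62.5 mm and 10.7 degrees, less where a joint would pass 70% of its speed; a pose out of reach is approached as far as the arm can. A call with a number of a shift or a turn outside -1 to 1 is refused whole. A call with a gripper value outside its range is refused whole. The fingers move at their own pace and stop on an object; the grip force is fixed at half the most. Time passes only in rows, so rows that do not move let the fingers close. It gives the time, the measured TCP pose, the force, the opening and the grip force at its end, in the units of the state.
- ctrl.read_state(): the state, without advancing time (a new reading comes with each control period).
- ctrl.get_image(name): name is "side" or "top" or "wrist"; returns a dict with "color" (480x640x3 uint8, red, green, blue), "range_z" (480x640 float32, mm along the optical axis (not along the pixel's ray), 0 where there is no reading), "fx", "fy", "cx", "cy" (pixels), "T" (4x4, takes a point from camera to world coordinates); the wrist camera has in their place "T_tool_cam" (4x4, takes a point from camera to tool coordinates, whose origin is the TCP and whose axes are the flange's). Camera axes: x right, y down, z forward; pixel columns grow to the right and rows downward; lengths in mm; the calibration is good to about 2 mm. The wrist camera is an equidistant fisheye: a pixel r from the principal point sees the ray r / f radians off the axis. A picture is of the moment at which its call begins: read the wrist's pose just before it.
- ctrl.finish_job(): hands the job in; it is judged then, once.
The state is a dict: "clock": time; "qpos": joint angles; "qd": joint speeds; "tau": joint torques, N m; "eef_pos": TCP position; "tool_rot": TCP orientation; "force": force on the tool from outside, world axes, zero at the start; "torque": the same for the moment, N m; "width": finger opening in mm; "gripper_force": force on a finger pad.
Only numpy, scipy, OpenCV 4.12 (cv2) and the standard library are available. Lean on these libraries where they do the work, as an engineer would, in place of code of your own. Each camera call takes 0.05 s, during which the arm holds its last target. There are 200 camera calls.

## Task

Close the small vacuum chamber by tightening its four thumb nuts clockwise. Work crosswise, each nut and then the one opposite, lowering the cover only about half the gap at a time so that it goes down level; finish with the cover fully home and all four nuts snug on it, firm by feel but not forced. Leave the things around it where they are.

Things in the scene. Friction and masses are not known exactly. Their poses are not given: they have to be found in the camera images.
- chamber: Small vacuum chamber fixed to the worktop: square bare-aluminium pot, 124 x 124 mm, 66 mm to its rim, hose barb and small valve knob on its +y side. Origin: centre of its underside; z up. Four steel studs stand at x, y = (+-42, +-42) mm and carry the nuts, which need a firm grip (about 50 N) not to slip.
- gasket: Hard dark gasket on the pot's rim: a frame with a 22 mm square pad round each stud. Origin: middle of the plane of the pad tops, where the cover's origin comes to rest; z up. Its height varies unseen: pad tops 68.8 to 71.8 mm above the chamber's underside. A nut held at rest after a small clockwise turn resists with about 0.13 N m before the cover is home, 0.25 (0.18 to 0.32) when snug, over 0.35 when forced.
- cover: Loose aluminium plate 124 x 124 x 8 mm, holes over the studs, a 3 mm high ring of diameter 42 mm in its middle. Origin: centre of its underside; z up. At first hidden springs (1.5 to 6 N each) hold it level, underside 75 mm above the chamber's. It tilts if one nut is run down alone: 1.9 degrees (4 mm over the 119 mm between opposite studs) is too much.
- nut_a: Thumb nut on the chamber's near left (-x, +y) stud, opposite nut_c. Steel spring washer and collar 22 mm wide, 7 high, then black ribbed round grip 44 mm wide, 25 high. Origin: centre of underside; z up. Clockwise from above lowers it 4 mm per rad (follow it down); stays put. Starts 0.4-0.9 mm off the cover. Running torque 0.2 N m; the black grip is cushioned (gives 0.4 rad per N m).
- nut_b: Thumb nut on the chamber's near right (-x, -y) stud, opposite nut_d. Steel spring washer and collar 22 mm wide, 7 high, then black ribbed round grip 44 mm wide, 25 high. Origin: centre of underside; z up. Clockwise from above lowers it 4 mm per rad (follow it down); stays put. Starts 0.4-0.9 mm off the cover. Running torque 0.2 N m; the black grip is cushioned (gives 0.4 rad per N m).
- nut_c: Thumb nut on the chamber's far right (+x, -y) stud, opposite nut_a. Steel spring washer and collar 22 mm wide, 7 high, then black ribbed round grip 44 mm wide, 25 high. Origin: centre of underside; z up. Clockwise from above lowers it 4 mm per rad (follow it down); stays put. Starts 0.4-0.9 mm off the cover. Running torque 0.2 N m; the black grip is cushioned (gives 0.4 rad per N m).
- nut_d: Thumb nut on the chamber's far left (+x, +y) stud, opposite nut_b. Steel spring washer and collar 22 mm wide, 7 high, then black ribbed round grip 44 mm wide, 25 high. Origin: centre of underside; z up. Clockwise from above lowers it 4 mm per rad (follow it down); stays put. Starts 0.4-0.9 mm off the cover. Running torque 0.2 N m; the black grip is cushioned (gives 0.4 rad per N m).
- objective_can: Bystander: black screw canister, 38 mm diameter, 57 mm tall, standing beside the chamber. Origin: centre of its underside. Not to be moved.
- coverslips: Bystander: small carton 34 x 34 x 22 mm beside the chamber. Origin: centre of its underside. Not to be moved.
- petri_dish: Bystander: petri dish, 62 mm diameter, 15 mm tall, beside the chamber. Origin: centre of its underside. Not to be moved.
- tweezers: Bystander: fine steel tweezers 14 x 114 x 9 mm lying in front of the chamber. Origin: centre of its underside. Not to be moved.

How it is judged:
By the outcome, as a careful person would: the job done as asked, in the order asked, and still so for the second after the job is handed in, with the robot touching nothing.
It also fails if it takes over 72 s, if anything falls off the work surface, if the arm or the gripper's body presses on something with over 40 N, if the wrist force passes 120 N, or if a joint passes its speed limit or range.

## Working session

There is one attempt and no reset: what is moved stays moved. The work goes in short steps, Python scripts to look and compute and a tool call to move; the robot and the scene stay as the last step left them, time stands still between calls to the robot, and variables do not carry over. Pictures are saved under pics/ and viewed, at most 10 in all, crops included, and the job is handed in when it is done.

Besides the shell and the picture viewer there is one more tool, called after ">>>" by a JSON object that holds its "fn" and its "kwargs", one argument or row to a line. step_arm: Moves the arm, as the interface text tells. Shifts and turns lie within -1 to 1; 1 stands for 0.3 m of shift or 90 degrees of turn. Its arguments: {"type":"object","properties":{"plan":{"type":"array"}},"required":["plan"]}

```bash
mkdir -p pics; ls; python3 - <<'E'
from cell import ctrl
import cv2,numpy as np
s=ctrl.read_state();print(s)
for n in("top","side"):
    im=ctrl.get_image(n);cv2.imwrite(f"pics/{n}0.png",im["color"][...,::-1]);np.savez(f"{n}0.npz",**im)
    print(n,im["fx"],im["cx"],im["cy"],np.round(im["T"],3).tolist())
E
```

```text
pics
{'clock': 0.0, 'qpos': array([-1.18780288,  0.62933191,  0.0384499 ,  1.51836464, -0.02700092,
        0.99628301, -0.02003807]), 'qd': array([ 0.00037154, -0.0001407 , -0.0008705 ,  0.00096568, -0.00208071,
       -0.00021531,  0.00100905]), 'tau': array([ 2.01916606e-05, -5.63393104e+01,  1.22582886e+00, -1.93445581e+01,
        1.08931668e-02,  1.08044173e-02, -6.78483488e-06]), 'eef_pos': array([281.71892504, 585.0598085 , 214.59953841]), 'tool_rot': array([-3.13972417e+00,  2.77633923e-05,  2.69275431e+00]), 'force': array([-0.44406833, -0.29366594,  0.13950817]), 'torque': array([0.01988653, 0.00802714, 0.00126182]), 'gripper_force': 0.0, 'width': 85.64370353833614}
top 557.9170686255975 322.5989330986035 235.48573930092667 [[-0.024, -0.993, 0.116, 473.011], [-1.0, 0.024, -0.003, 31.475], [0.0, -0.116, -0.993, 1043.634], [0.0, 0.0, 0.0, 1.0]]
side 448.47689186836 320.36311725660556 238.88673877442608 [[0.864, -0.258, 0.432, 205.087], [-0.502, -0.476, 0.722, -587.256], [0.02, -0.841, -0.541, 540.464], [0.0, 0.0, 0.0, 1.0]]
```

View pics/top0.png

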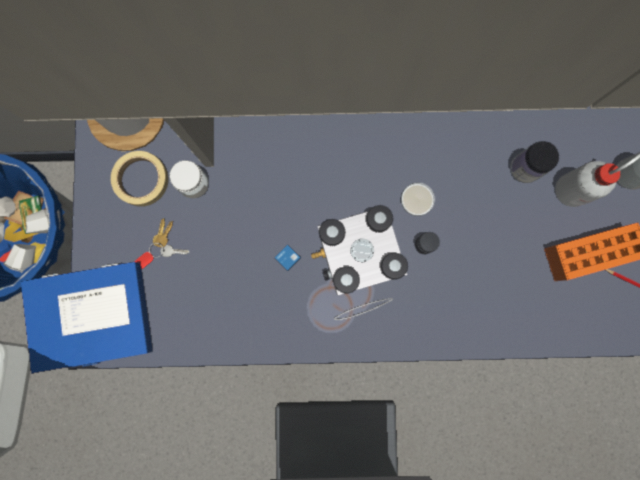

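View pics/side0.png

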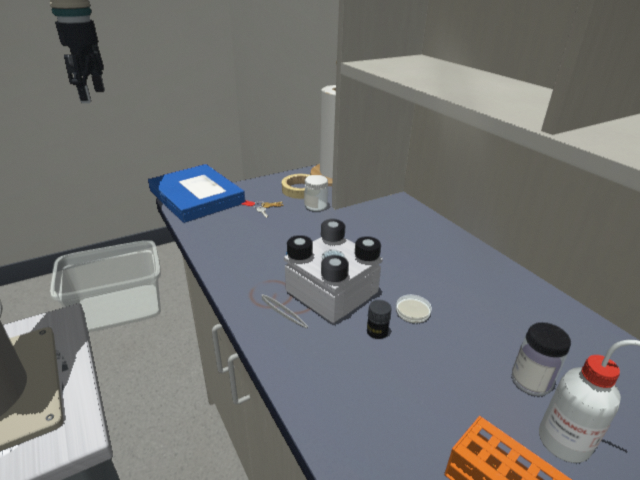

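The top view shows the pot centred near (362,250), turned about 14°. Its nuts are at (332,232), (380,218), (394,266) and (346,279), with the dish at (418,198), the can at (427,242), the carton at (288,258) and the tweezers at (363,310). The side view agrees, and nothing hangs over the chamber. Next I'll measure the nuts by range.

```bash
cat > h.py <<'E'
import numpy as np,cv2
from scipy import ndimage as nd
def pts(im):
    v,u=np.mgrid[:480,:640];z=im["range_z"]
    P=np.stack([(u-im["cx"])/im["fx"]*z,(v-im["cy"])/im["fy"]*z,z,np.ones_like(z)],-1)
    W=(P@im["T"].T)[...,:3];W[z==0]=np.nan
    return W
E
python3 - <<'E'
from h import *
for n in("top","side"):
    im=dict(np.load(f"{n}0.npz"));W=pts(im)
    near=(abs(W[...,0]-560)<130)&(abs(W[...,1]+35)<130)
    m=near&(W[...,2]>106)&(W[...,2]<135)
    L,k=nd.label(m)
    for i in range(1,k+1):
        p=W[L==i]
        if len(p)<40: continue
        t=p[p[:,2]>np.median(p[:,2])-3].astype(np.float32)
        c,r=cv2.minEnclosingCircle(t[:,:2].copy())
        print(n,len(p),np.round(p.mean(0),1),np.round(c,1),round(r,1),"z",np.round(np.percentile(p[:,2],[5,50,95]),1))
    m=near&(abs(W[...,2]-83)<5);print("cover",np.nanmedian(W[m],0),m.sum())
    if n=="top":
        for a,b in((250,362),(266,310),(198,418),(242,427)):print(W[a,b])
E
```

```text
top 553 [609.2 -67.6 114.4] [609.6 -67.9] 22.3 z [110.7 114.5 117.5]
top 552 [587.6  13.  114.8] [587.6  13.1] 22.4 z [111.6 114.9 117.7]
top 567 [528.4 -89.4 114.7] [528.8 -89.8] 22.6 z [111.5 114.8 117.6]
top 554 [507.   -8.6 114.8] [507.1  -9. ] 22.5 z [111.7 114.9 117.5]
cover [558.39317243 -38.94918069  82.43573311] 2978
[558.28339128 -38.91937568  84.29154876]
[538.18099947  53.1833897   -1.25823939]
[ 659.31827957 -151.74669814   16.04425328]
[ 572.22216407 -157.03267752   56.48629064]
side 335 [585.1   5.5 115. ] [588.9  10.7] 23.1 z [107.9 116.3 118.1]
side 404 [505.  -16.1 114.9] [507.2 -10.5] 23.3 z [107.6 116.1 117.9]
side 397 [606.7 -74.7 114.7] [609.4 -70.4] 23.0 z [107.4 116.  117.7]
side 474 [526.1 -96.8 114.9] [529.5 -93.2] 23.0 z [107.5 116.2 117.7]
cover [558.12211271 -43.1715594   83.82011986] 1774
```

>>> {"fn": "step_arm", "kwargs": {
  "plan": [
    {"az": 0.11,"gripper": 0.68},
    {"az": 0.11,"gripper": 0.68},
    {"az": 0.11,"gripper": 0.68},
    {"az": 0.11,"gripper": 0.68},
    {"dx": -0.1896,"dy": -0.0028,"gripper": 0.68},
    {"dx": -0.1896,"dy": -0.0028,"gripper": 0.68},
    {"dx": -0.1896,"dy": -0.0028,"gripper": 0.68},
    {"dx": -0.1896,"dy": -0.0028,"gripper": 0.68},
    {"dx": -0.1896,"dy": -0.0028,"gripper": 0.68},
    {"dx": -0.1896,"dy": -0.0028,"gripper": 0.68},
    {"dx": -0.1896,"dy": -0.0028,"gripper": 0.68},
    {"dx": -0.1896,"dy": -0.0028,"gripper": 0.68},
    {"dx": -0.1896,"dy": -0.0028,"gripper": 0.68},
    {"dx": -0.1896,"dy": -0.0028,"gripper": 0.68},
    {"dx": -0.1896,"dy": -0.0028,"gripper": 0.68},
    {"dx": -0.1896,"dy": -0.0028,"gripper": 0.68},
    {"gripper": 0.68},
    {"gripper": 0.68}
  ]
}}

```text
invalid input
```

```bash
python3 - <<'E'
from cell import ctrl
import cv2,numpy as np
s=ctrl.read_state();im=ctrl.get_image("wrist")
print({k:np.round(s[k],3).tolist() for k in("clock","eef_pos","tool_rot","qpos","width","force","torque")})
np.savez("wrist1.npz",pos=s["eef_pos"],rot=s["tool_rot"],**im)
cv2.imwrite("pics/wrist1.png",im["color"][...,::-1])
print(im["fx"],im["cx"],im["cy"],np.round(im["T_tool_cam"],3).tolist())
E
```

```text
{'clock': 0.1, 'eef_pos': [281.732, 585.105, 214.673], 'tool_rot': [-3.14, 0.0, 2.693], 'qpos': [-1.188, 0.629, 0.038, 1.518, -0.027, 0.996, -0.02], 'width': 85.227, 'force': [0.44, 0.133, 0.162], 'torque': [0.029, -0.03, 0.004]}
371.64829954431775 319.9695846642199 240.39517565308526 [[-0.0, -0.958, -0.288, 73.752], [1.0, -0.0, 0.0, -0.094], [-0.0, -0.288, 0.958, -157.739], [0.0, 0.0, 0.0, 1.0]]
```

View pics/wrist1.png

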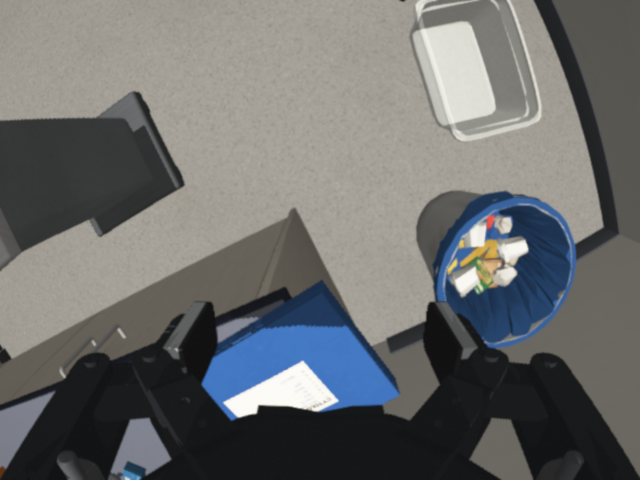

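The move was refused, so this picture is still the start pose: the blue folder lies under the fingers, with pads at about (200,340) and (440,340). The rows probably need all seven keys.

>>> {"fn": "step_arm", "kwargs": {
  "plan": [
    {"dx": 0,"dy": 0,"dz": 0,"ax": 0,"ay": 0,"az": 0.11,"gripper": 0.68},
    {"dx": 0,"dy": 0,"dz": 0,"ax": 0,"ay": 0,"az": 0.11,"gripper": 0.68},
    {"dx": 0,"dy": 0,"dz": 0,"ax": 0,"ay": 0,"az": 0.11,"gripper": 0.68},
    {"dx": 0,"dy": 0,"dz": 0,"ax": 0,"ay": 0,"az": 0.11,"gripper": 0.68},
    {"dx": -0.1896,"dy": -0.0028,"dz": 0,"ax": 0,"ay": 0,"az": 0,"gripper": 0.68},
    {"dx": -0.1896,"dy": -0.0028,"dz": 0,"ax": 0,"ay": 0,"az": 0,"gripper": 0.68},
    {"dx": -0.1896,"dy": -0.0028,"dz": 0,"ax": 0,"ay": 0,"az": 0,"gripper": 0.68},
    {"dx": -0.1896,"dy": -0.0028,"dz": 0,"ax": 0,"ay": 0,"az": 0,"gripper": 0.68},
    {"dx": -0.1896,"dy": -0.0028,"dz": 0,"ax": 0,"ay": 0,"az": 0,"gripper": 0.68},
    {"dx": -0.1896,"dy": -0.0028,"dz": 0,"ax": 0,"ay": 0,"az": 0,"gripper": 0.68},
    {"dx": -0.1896,"dy": -0.0028,"dz": 0,"ax": 0,"ay": 0,"az": 0,"gripper": 0.68},
    {"dx": -0.1896,"dy": -0.0028,"dz": 0,"ax": 0,"ay": 0,"az": 0,"gripper": 0.68},
    {"dx": -0.1896,"dy": -0.0028,"dz": 0,"ax": 0,"ay": 0,"az": 0,"gripper": 0.68},
    {"dx": -0.1896,"dy": -0.0028,"dz": 0,"ax": 0,"ay": 0,"az": 0,"gripper": 0.68},
    {"dx": -0.1896,"dy": -0.0028,"dz": 0,"ax": 0,"ay": 0,"az": 0,"gripper": 0.68},
    {"dx": -0.1896,"dy": -0.0028,"dz": 0,"ax": 0,"ay": 0,"az": 0,"gripper": 0.68},
    {"dx": 0,"dy": 0,"dz": 0,"ax": 0,"ay": 0,"az": 0,"gripper": 0.68}
  ]
}}

```text
clock: 2.28
eef_pos: [558.9, -45.1, 215.4]
tool_rot: [-3.141, 0.004, 1.993]
force: [-0.8, 1.1, 0.3]
width: 58.0
gripper_force: 0.0
```

```bash
cat >> h.py <<'E'
from scipy.spatial.transform import Rotation as R
def shot(name):
    from cell import ctrl
    s=ctrl.read_state();im=ctrl.get_image("wrist")
    cv2.imwrite(f"pics/{name}.png",im["color"][...,::-1])
    v,u=np.mgrid[:480,:640];x=u-im["cx"];y=v-im["cy"];r=np.hypot(x,y)+1e-9;th=r/im["fx"]
    z=im["range_z"];k=np.tan(th)/r
    P=np.stack([x*k*z,y*k*z,z,np.ones_like(z)],-1)@im["T_tool_cam"].T
    W=R.from_euler("xyz",s["tool_rot"]).apply(P[...,:3].reshape(-1,3)).reshape(480,640,3)+s["eef_pos"]
    W[z==0]=np.nan
    return s,im,W
def show(s):print({k:np.round(s[k],3).tolist() for k in("clock","eef_pos","tool_rot","qpos","width","force","torque")})
E
python3 - <<'E'
from h import *
s,im,W=shot("wrist2");show(s)
near=(abs(W[...,0]-558)<90)&(abs(W[...,1]+39)<90)
L,k=nd.label(near&(W[...,2]>107)&(W[...,2]<130))
for i in range(1,k+1):
    p=W[L==i]
    if len(p)<150: continue
    t=p[p[:,2]>np.median(p[:,2])-3].astype(np.float32)
    c,r=cv2.minEnclosingCircle(t[:,:2].copy());print(len(p),np.round(np.mean(t,0),1),np.round(c,1),round(r,1),np.round(np.percentile(p[:,2],[50,95]),1))
E
```

```text
{'clock': 2.275, 'eef_pos': [558.86, -45.108, 215.432], 'tool_rot': [-3.141, 0.004, 1.993], 'qpos': [-0.149, 0.511, 0.267, 1.778, -0.164, 0.873, 0.613], 'width': 57.991, 'force': [-0.765, 1.114, 0.279], 'torque': [0.018, 0.007, -0.035]}
3080 [506.9  -9.2 115.1] [506.7  -9.6] 22.8 [115.1 116.3]
3002 [587.   12.2 115.1] [587.6  12. ] 22.7 [115.1 116.4]
2586 [528.6 -89.4 114.9] [528.2 -90.5] 23.1 [114.9 116.1]
2480 [608.3 -67.9 114.7] [609.  -68.8] 22.9 [114.7 116. ]
```

View pics/wrist2.png

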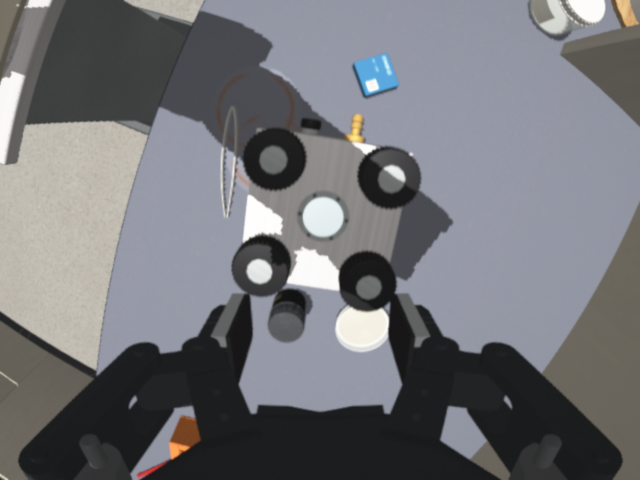

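The wrist view shows the nuts at (275,158), (388,177), (261,265) and (367,281). The positions agree with the other two cameras and with the 84 mm square: a (506.5,-9.4), b (528.2,-90.5), c (609.3,-68.8), d (587.6,12.3), and tops at about 116. I'm going to nut a.

```bash
cat >> h.py <<'E'
N=dict(a=(506.5,-9.4),b=(528.2,-90.5),c=(609.3,-68.8),d=(587.6,12.3))
def go(n,z):
    from cell import ctrl
    s=ctrl.read_state();d=np.array([*N[n],z])-s["eef_pos"]
    print("yaw",round(s["tool_rot"][2],3),"tz",np.round(s["torque"],3),"w",round(s["width"],1),"q6",round(s["qpos"][6],2),"shift units",np.round(R.from_euler("xyz",s["tool_rot"]).inv().apply(d)/300,4))
E
echo
```

>>> {"fn": "step_arm", "kwargs": {
  "plan": [
    {"dx": 0.09,"dy": -0.0553,"dz": 0.1,"ax": 0,"ay": 0,"az": 0,"gripper": 0.68},
    {"dx": 0.09,"dy": -0.0553,"dz": 0.1,"ax": 0,"ay": 0,"az": 0,"gripper": 0.68},
    {"dx": 0,"dy": 0,"dz": 0,"ax": 0,"ay": 0,"az": 0,"gripper": 0.68},
    {"dx": 0,"dy": 0,"dz": 0,"ax": 0,"ay": 0,"az": 0,"gripper": 0.68}
  ]
}}

```text
clock: 2.82
eef_pos: [505.8, -2.5, 155.9]
tool_rot: [3.14, 0.0, 2.003]
force: [0.5, 0.1, 1.1]
width: 58.0
gripper_force: 0.0
```

```bash
python3 -c "
from h import *
go('a',110)"
```

```text
yaw 2.003 tz [ 0.011 -0.03   0.016] w 58.0 q6 0.58 shift units [-0.0219 -0.0077  0.1529]
```

>>> {"fn": "step_arm", "kwargs": {
  "plan": [
    {"dx": -0.0219,"dy": -0.0077,"dz": 0.03,"ax": 0,"ay": 0,"az": 0,"gripper": 0.68},
    {"dx": 0,"dy": 0,"dz": 0.063,"ax": 0,"ay": 0,"az": 0,"gripper": 0.68},
    {"dx": 0,"dy": 0,"dz": 0.06,"ax": 0,"ay": 0,"az": 0,"gripper": 0.68},
    {"dx": 0,"dy": 0,"dz": 0,"ax": 0,"ay": 0,"az": 0,"gripper": 0.68},
    {"dx": 0,"dy": 0,"dz": 0,"ax": 0,"ay": 0,"az": 0,"gripper": 0.3},
    {"dx": 0,"dy": 0,"dz": 0,"ax": 0,"ay": 0,"az": 0,"gripper": 0.3},
    {"dx": 0,"dy": 0,"dz": 0,"ax": 0,"ay": 0,"az": 0,"gripper": 0.3}
  ]
}}

```text
clock: 3.7
eef_pos: [506.3, -10.4, 110.1]
tool_rot: [3.141, 0.0, 2.002]
force: [-0.5, 0.4, 0.5]
width: 25.6
gripper_force: 0.0
```

```bash
python3 -c "
from h import *
s,im,W=shot('w3');show(s);go('a',110)"
```

```text
{'clock': 3.7, 'eef_pos': [506.268, -10.449, 110.127], 'tool_rot': [3.141, 0.0, 2.002], 'qpos': [-0.174, 0.593, 0.205, 2.02, -0.221, 0.548, 0.617], 'width': 25.613, 'force': [-0.466, 0.422, 0.47], 'torque': [-0.011, -0.05, -0.019]}
yaw 2.002 tz [0.001 0.015 0.042] w 25.2 q6 0.62 shift units [0.0027 0.0025 0.0001]
```

View pics/w3.png

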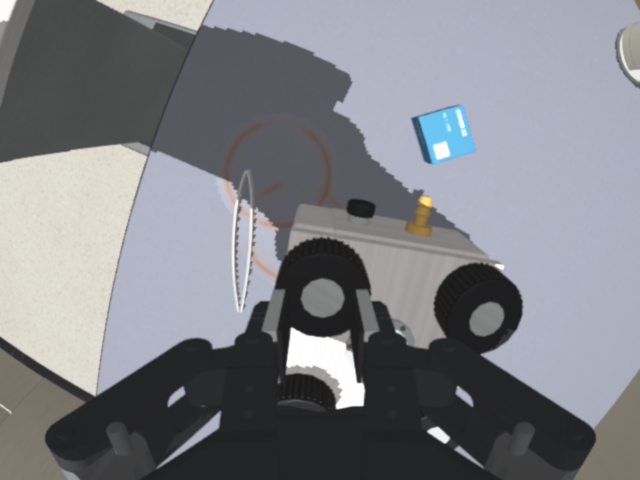

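The picture shows nut a's disc at (322,297), where the TCP should project, with the pads at (275,320) and (367,320). The width reads 25 with no grip force, which doesn't fit a 44 mm grip. I'll check the finger geometry by range.

```bash
python3 - <<'E'
from h import *
s,im,W=shot('w4');show(s);print(s["gripper_force"])
T=R.from_euler("xyz",s["tool_rot"]).inv().apply((W-s["eef_pos"]).reshape(-1,3)).reshape(480,640,3)
for v in (270,285,300,315,330,345,360):
    print(v,[(u,np.round(T[v,u]).tolist()) for u in(255,262,270,278,286,300,322,344,358,366,374,382)])
E
```

```text
{'clock': 3.75, 'eef_pos': [506.161, -10.438, 110.034], 'tool_rot': [3.141, 0.0, 2.002], 'qpos': [-0.174, 0.593, 0.205, 2.02, -0.22, 0.548, 0.617], 'width': 25.211, 'force': [0.336, -0.428, 0.08], 'torque': [0.001, 0.015, 0.042]}
0.0
270 [(255, [-31.0, -51.0, 111.0]), (262, [-32.0, -46.0, 111.0]), (270, [-31.0, -39.0, 111.0]), (278, [-31.0, -33.0, 110.0]), (286, [14.0, -15.0, -5.0]), (300, [14.0, -9.0, -4.0]), (322, [14.0, 1.0, -4.0]), (344, [15.0, 10.0, -7.0]), (358, [14.0, 17.0, -5.0]), (366, [1.0, 25.0, 28.0]), (374, [1.0, 29.0, 29.0]), (382, [1.0, 33.0, 29.0])]
285 [(255, [-45.0, -52.0, 112.0]), (262, [-44.0, -46.0, 111.0]), (270, [-44.0, -40.0, 110.0]), (278, [6.0, -19.0, -4.0]), (286, [7.0, -15.0, -5.0]), (300, [7.0, -9.0, -4.0]), (322, [7.0, 1.0, -5.0]), (344, [7.0, 11.0, -5.0]), (358, [7.0, 17.0, -5.0]), (366, [7.0, 20.0, -6.0]), (374, [-8.0, 29.0, 29.0]), (382, [-8.0, 34.0, 28.0])]
300 [(255, [-57.0, -53.0, 110.0]), (262, [-57.0, -47.0, 111.0]), (270, [11.0, -19.0, -30.0]), (278, [11.0, -16.0, -29.0]), (286, [11.0, -13.0, -28.0]), (300, [-1.0, -9.0, -5.0]), (322, [-0.0, 1.0,
[... 815 characters left out ...]
.0, -46.0])]
345 [(255, [12.0, -20.0, -63.0]), (262, [12.0, -18.0, -63.0]), (270, [12.0, -15.0, -63.0]), (278, [6.0, -14.0, -53.0]), (286, [-2.0, -13.0, -41.0]), (300, [-47.0, -12.0, 29.0]), (322, [-46.0, 1.0, 28.0]), (344, [-47.0, 14.0, 28.0]), (358, [6.0, 12.0, -53.0]), (366, [7.0, 15.0, -55.0]), (374, [12.0, 16.0, -62.0]), (382, [11.0, 19.0, -62.0])]
360 [(255, [12.0, -19.0, -71.0]), (262, [12.0, -17.0, -71.0]), (270, [12.0, -14.0, -70.0]), (278, [-0.0, -15.0, -53.0]), (286, [-9.0, -13.0, -41.0]), (300, [-58.0, -12.0, 28.0]), (322, [-56.0, 1.0, 27.0]), (344, [-58.0, 14.0, 29.0]), (358, [-1.0, 13.0, -52.0]), (366, [9.0, 13.0, -67.0]), (374, [12.0, 15.0, -71.0]), (382, [12.0, 17.0, -71.0])]
```

The range shows the real fingertips about 27 mm behind the reported TCP, not 22 mm ahead of it, so the fingers closed above nut a without touching it. The fingers have to go about 47 mm lower, so I'm opening and descending with force checks.

>>> {"fn": "step_arm", "kwargs": {
  "plan": [
    {"dx": 0.0027,"dy": 0.0025,"dz": 0,"ax": 0,"ay": 0,"az": 0,"gripper": 0.68},
    {"dx": 0,"dy": 0,"dz": 0,"ax": 0,"ay": 0,"az": 0,"gripper": 0.68},
    {"dx": 0,"dy": 0,"dz": 0,"ax": 0,"ay": 0,"az": 0,"gripper": 0.68},
    {"dx": 0,"dy": 0,"dz": 0.05,"ax": 0,"ay": 0,"az": 0,"gripper": 0.68},
    {"dx": 0,"dy": 0,"dz": 0.05,"ax": 0,"ay": 0,"az": 0,"gripper": 0.68},
    {"dx": 0,"dy": 0,"dz": 0.05,"ax": 0,"ay": 0,"az": 0,"gripper": 0.68},
    {"dx": 0,"dy": 0,"dz": 0,"ax": 0,"ay": 0,"az": 0,"gripper": 0.3},
    {"dx": 0,"dy": 0,"dz": 0,"ax": 0,"ay": 0,"az": 0,"gripper": 0.3},
    {"dx": 0,"dy": 0,"dz": 0,"ax": 0,"ay": 0,"az": 0,"gripper": 0.3}
  ]
}}

```text
clock: 4.92
eef_pos: [506.6, -9.1, 63.9]
tool_rot: [3.141, 0.0, 2.002]
force: [5.3, 1.7, -16.7]
width: 42.8
gripper_force: 63.5
```

```bash
python3 - <<'E'
from h import *
s,im,W=shot('w5');show(s);print(s["gripper_force"])
T=R.from_euler("xyz",s["tool_rot"]).inv().apply((W-s["eef_pos"]).reshape(-1,3)).reshape(480,640,3)
m=(abs(T[...,0])<14)&(abs(T[...,1])>20)&(abs(T[...,1])<40)&(T[...,2]<8)
print("tip z",np.percentile(T[m][:,2],[90,97,99,99.8]))
go('a',65)
E
```

```text
{'clock': 4.925, 'eef_pos': [506.611, -9.063, 63.949], 'tool_rot': [3.141, 0.0, 2.002], 'qpos': [-0.15, 0.673, 0.168, 2.046, -0.247, 0.441, 0.637], 'width': 42.844, 'force': [5.348, 1.704, -16.728], 'torque': [0.339, -1.078, 0.017]}
63.530200857203454
tip z [-22.49665016 -15.46364234  -0.63549138   4.43217266]
yaw 2.002 tz [ 0.36  -1.111  0.012] w 43.1 q6 0.64 shift units [-0.0009 -0.0007 -0.0035]
```

View pics/w5.png

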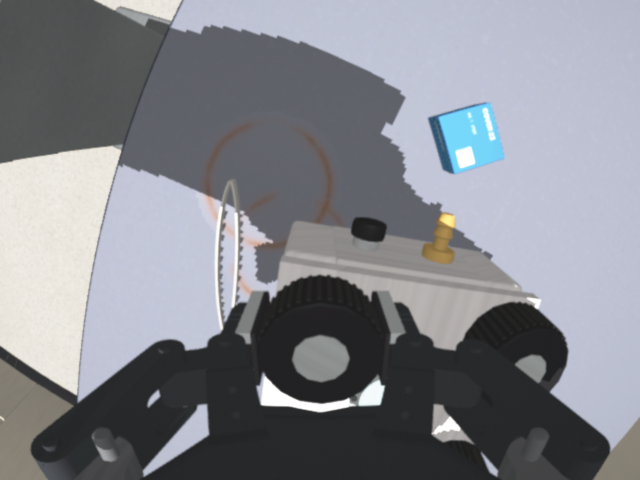

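Nut a is now gripped properly: width 43, 63 N, pads on the black grip at (247,320) and (392,320), disc at (320,357). I'm turning it clockwise about 0.77 rad and following it down.

>>> {"fn": "step_arm", "kwargs": {
  "plan": [
    {"dx": 0,"dy": 0,"dz": 0.002,"ax": 0,"ay": 0,"az": 0.098,"gripper": 0.3},
    {"dx": 0,"dy": 0,"dz": 0.0021,"ax": 0,"ay": 0,"az": 0.098,"gripper": 0.3},
    {"dx": 0,"dy": 0,"dz": 0.0021,"ax": 0,"ay": 0,"az": 0.098,"gripper": 0.3},
    {"dx": 0,"dy": 0,"dz": 0.0021,"ax": 0,"ay": 0,"az": 0.098,"gripper": 0.3},
    {"dx": 0,"dy": 0,"dz": 0.0021,"ax": 0,"ay": 0,"az": 0.098,"gripper": 0.3},
    {"dx": 0,"dy": 0,"dz": 0,"ax": 0,"ay": 0,"az": 0,"gripper": 0.3},
    {"dx": 0,"dy": 0,"dz": 0,"ax": 0,"ay": 0,"az": 0,"gripper": 0.3}
  ]
}}

```text
clock: 5.85
eef_pos: [507.4, -8.9, 61.6]
tool_rot: [3.14, -0.001, 1.236]
force: [5.2, 2.2, -11.2]
width: 42.6
gripper_force: 73.8
```

```bash
python3 -c "
from h import *
from cell import ctrl
show(ctrl.read_state())"
```

```text
{'clock': 5.85, 'eef_pos': [507.397, -8.94, 61.647], 'tool_rot': [3.14, -0.001, 1.236], 'qpos': [-0.278, 0.703, 0.364, 2.05, -0.525, 0.476, 0.145], 'width': 42.568, 'force': [5.206, 2.201, -11.167], 'torque': [0.295, -1.544, 0.282]}
```

>>> {"fn": "step_arm", "kwargs": {
  "plan": [
    {"dx": 0,"dy": 0,"dz": 0,"ax": 0,"ay": 0,"az": 0.015,"gripper": 0.3},
    {"dx": 0,"dy": 0,"dz": 0,"ax": 0,"ay": 0,"az": 0,"gripper": 0.3},
    {"dx": 0,"dy": 0,"dz": 0,"ax": 0,"ay": 0,"az": 0,"gripper": 0.3}
  ]
}}

```text
clock: 6.22
eef_pos: [507.4, -8.8, 61.6]
tool_rot: [3.14, -0.001, 1.213]
force: [5.4, 2.9, -12.1]
width: 42.5
gripper_force: 73.8
```

```bash
python3 -c "
from h import *
from cell import ctrl
show(ctrl.read_state())"
```

```text
{'clock': 6.225, 'eef_pos': [507.445, -8.77, 61.629], 'tool_rot': [3.14, -0.001, 1.213], 'qpos': [-0.281, 0.704, 0.369, 2.05, -0.533, 0.478, 0.13], 'width': 42.462, 'force': [5.366, 2.903, -12.11], 'torque': [0.408, -1.616, 0.569]}
```

```bash
python3 - <<'E'
from h import *
for k in range(2):
    s,im,W=shot('w6');show(s)
for n,(x,y) in N.items():
    for r0,r1 in((0,7),(12,20)):
        r=np.hypot(W[...,0]-x,W[...,1]-y);m=(r<r1)&(r>r0)&(abs(W[...,2]-115)<7);print(n,r1,m.sum(),np.round(np.nanmedian(W[m],0),1))
E
```

```text
{'clock': 6.225, 'eef_pos': [507.445, -8.77, 61.629], 'tool_rot': [3.14, -0.001, 1.213], 'qpos': [-0.281, 0.704, 0.369, 2.05, -0.533, 0.478, 0.13], 'width': 42.462, 'force': [5.366, 2.903, -12.11], 'torque': [0.408, -1.616, 0.569]}
{'clock': 6.275, 'eef_pos': [507.452, -8.774, 61.638], 'tool_rot': [3.14, -0.001, 1.213], 'qpos': [-0.281, 0.704, 0.369, 2.05, -0.533, 0.478, 0.13], 'width': 42.795, 'force': [5.797, 2.557, -12.445], 'torque': [0.432, -1.638, 0.54]}
a 7 1040 [506.6  -9.2 113.4]
a 20 5449 [507.6  -6.5 112.8]
b 7 0 [nan nan nan]
b 20 22 [546.  -82.7 115. ]
c 7 402 [609.2 -68.5 115.3]
c 20 1933 [610.1 -63.6 114.7]
d 7 1142 [587.4  12.4 115.6]
d 20 5889 [585.3  14.4 115.1]
  return np.nanmean(a, axis, out=out, keepdims=keepdims)
```

```bash
cat >> h.py <<'E'
def st():
    from cell import ctrl
    s=ctrl.read_state();show(s);print("tau",np.round(s["tau"],3).tolist())
E
python3 -c "
from h import *
st()"
```

```text
{'clock': 6.325, 'eef_pos': [507.456, -8.799, 61.643], 'tool_rot': [3.14, -0.001, 1.213], 'qpos': [-0.281, 0.704, 0.369, 2.05, -0.533, 0.478, 0.13], 'width': 42.812, 'force': [5.136, 2.122, -12.217], 'torque': [0.455, -1.634, 0.534]}
tau [1.745, -51.975, 7.846, -6.71, 0.306, 1.674, -0.542]
```

```bash
python3 - <<'E'
from h import *
from cell import ctrl
C=np.array([557.9,-39.1]);c,s_=np.cos(.2618),np.sin(.2618);M=np.array([[c,s_],[-s_,c]])
def ana(W,l):
    L=(W[...,:2]-C)@M.T
    out=[]
    for nm,(x,y) in dict(a=(-42,42),b=(-42,-42),c=(42,-42),d=(42,42)).items():
        m=(np.hypot(L[...,0]-x,L[...,1]-y)<17)&(abs(W[...,2]-115)<8);out.append((nm,"top",m.sum(),round(float(np.nanmedian(W[m][:,2])) if 0 else float(np.mean(W[m][:,2])),2) if m.any() else None))
    for nm,(x,y) in dict(ad=(0,45),ab=(-45,0),bc=(0,-45),cd=(45,0)).items():
        m=(np.abs(L-[x,y]).max(-1)<14)&(abs(W[...,2]-83)<7);out.append((nm,m.sum(),round(float(np.mean(W[m][:,2])),2) if m.any() else None))
    print(l,out)
for n in("top","side"):
    ana(pts(dict(np.load(f"{n}0.npz"))),n+"0")
    im=ctrl.get_image(n);ana(pts(im),n+"1")
s,im,W=shot("w7");ana(W,"wrist");st()
E
```

```text
top0 [('a', 'top', np.int64(326), 115.01), ('b', 'top', np.int64(322), 115.04), ('c', 'top', np.int64(311), 114.74), ('d', 'top', np.int64(318), 115.17), ('ad', np.int64(261), 82.02), ('ab', np.int64(265), 82.12), ('bc', np.int64(260), 82.07), ('cd', np.int64(255), 82.07)]
top1 [('a', 'top', np.int64(0), None), ('b', 'top', np.int64(0), None), ('c', 'top', np.int64(314), 114.93), ('d', 'top', np.int64(118), 115.01), ('ad', np.int64(0), None), ('ab', np.int64(0), None), ('bc', np.int64(112), 79.26), ('cd', np.int64(117), 79.06)]
side0 [('a', 'top', np.int64(167), 116.87), ('b', 'top', np.int64(201), 116.78), ('c', 'top', np.int64(162), 116.63), ('d', 'top', np.int64(136), 116.98), ('ad', np.int64(86), 83.8), ('ab', np.int64(144), 83.82), ('bc', np.int64(112), 83.9), ('cd', np.int64(111), 83.91)]
side1 [('a', 'top', np.int64(167), 114.59), ('b', 'top', np.int64(198), 116.68), ('c', 'top', np.int64(162), 116.57), ('d', 'top', np.int64(42), 116.82), ('ad', np.int64(16), 80.26), ('ab', np.int64(141), 80.38), ('bc', np.int64(113), 80.96), ('cd', np.int64(114), 80.64)]
wrist [('a', 'top', np.int64(6155), 113.0), ('b', 'top', np.int64(0), None), ('c', 'top', np.int64(2363), 114.91), ('d', 'top', np.int64(6628), 115.27), ('ad', np.int64(4374), 78.64), ('ab', np.int64(496), 78.76), ('bc', np.int64(77), 79.25), ('cd', np.int64(937), 79.12)]
{'clock': 6.475, 'eef_pos': [507.444, -8.799, 61.63], 'tool_rot': [3.14, -0.001, 1.213], 'qpos': [-0.281, 0.704, 0.369, 2.05, -0.533, 0.478, 0.13], 'width': 42.542, 'force': [5.659, 2.482, -12.08], 'torque': [0.362, -1.58, 0.539]}
tau [1.751, -51.977, 7.847, -6.71, 0.306, 1.674, -0.542]
```

```bash
python3 - <<'E'
from h import *
from cell import ctrl
im=ctrl.get_image("side");W=pts(im)
c=im["color"][200:340,250:430,::-1];a=np.load("side0.npz")["color"][200:340,250:430,::-1]
cv2.imwrite("pics/side2.png",cv2.resize(np.hstack([a,c]),None,fx=2.2,fy=4,interpolation=cv2.INTER_CUBIC)[:600,:800] if 0 else cv2.resize(np.vstack([a,c]),None,fx=2.1,fy=2.1,interpolation=cv2.INTER_CUBIC))
E
```

```text
(no output)
```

View pics/side2.png

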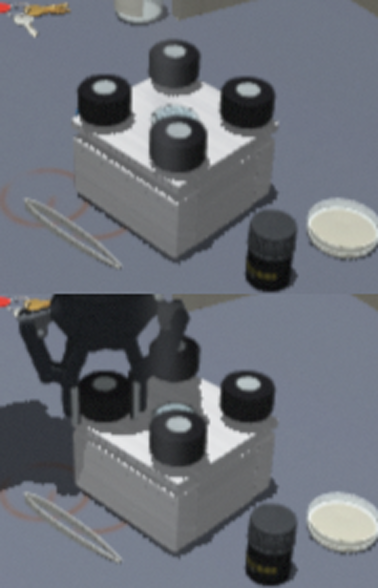

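Before (upper) and after (lower): the cover sits lower over its whole area, and the fingers straddle nut a at (72,400) and (138,400) of the crop. I'm reading their tip heights from the side range.

```bash
python3 - <<'E'
from h import *
from cell import ctrl
W=pts(ctrl.get_image("side"))
for u in(281,283,285,313,315,317,319):
    print(u,[(v,*np.round(W[v,u]).astype(int).tolist()) for v in range(236,268,3)])
s,im,Ww=shot('w8');T=R.from_euler("xyz",s["tool_rot"]).inv().apply((Ww-s["eef_pos"]).reshape(-1,3)).reshape(480,640,3)
for u in(235,243,250,390,397,405):print(u,[(v,*np.round(T[v,u]).astype(int).tolist()) for v in range(270,345,8)])
E
```

```text
281 [(236, 474, -9, 136), (239, 473, -10, 131), (242, 474, -8, 124), (245, 476, -4, 114), (248, 475, -5, 109), (251, 474, -6, 104), (254, 475, -4, 96), (257, 475, -3, 89), (260, 522, 99, 3), (263, 518, 90, 2), (266, 514, 82, 1)]
283 [(236, 477, -11, 136), (239, 477, -10, 130), (242, 477, -10, 124), (245, 479, -5, 114), (248, 478, -7, 110), (251, 479, -5, 101), (254, 478, -7, 97), (257, 478, -6, 90), (260, 526, 98, 2), (263, 522, 89, 1), (266, 517, 79, 2)]
285 [(236, 479, -13, 137), (239, 480, -12, 130), (242, 480, -11, 123), (245, 480, -12, 118), (248, 480, -11, 111), (251, 480, -10, 104), (254, 480, -10, 98), (257, 480, -10, 92), (260, 479, -10, 86), (263, 526, 88, 0), (266, 484, 1, 64)]
313 [(236, 525, -28, 131), (239, 528, -22, 121), (242, 527, -25, 117), (245, 527, -25, 111), (248, 526, -27, 106), (251, 526, -27, 99), (254, 527, -26, 92), (257, 526, -27, 86), (260, 526, -28, 81), (263, 522, -35, 80), (266, 517, -43, 81)]
315 [(236, 528, -29, 130), (239, 527, -31, 126), (242, 529, -28, 118), (245, 529, -28, 111), (248, 529, -28, 106), (251, 529, -29, 99), (254, 529, -29, 93), (257
[... 1273 characters left out ...]
 -18), (278, 15, 29, -18), (286, 11, 29, -17), (294, 11, 28, -24), (302, 11, 26, -31), (310, 11, 25, -39), (318, 11, 24, -44), (326, 11, 23, -50), (334, 11, 22, -55), (342, 8, 23, -55)]
397 [(270, 18, 31, -17), (278, 14, 32, -15), (286, 11, 32, -17), (294, 8, 32, -17), (302, 4, 33, -17), (310, 7, 30, -31), (318, 11, 27, -45), (326, 11, 26, -50), (334, 10, 25, -54), (342, 11, 24, -61)]
405 [(270, 18, 35, -16), (278, 15, 35, -16), (286, 12, 35, -18), (294, 7, 36, -16), (302, 4, 36, -17), (310, 6, 33, -30), (318, 7, 31, -38), (326, 7, 30, -44), (334, -9223372036854775808, -9223372036854775808, -9223372036854775808), (342, 12, 26, -62)]<stdin>:7: RuntimeWarning: invalid value encountered in cast
```

The right fingertip is down on the cover: its tip is at tool z of about -18 with width 43, which is z ≈ 80. It is pressing the cover and adding rubbing torque. I'll release while lifting, then measure the tips at the open width.

>>> {"fn": "step_arm", "kwargs": {
  "plan": [
    {"dx": 0,"dy": 0,"dz": -0.005,"ax": 0,"ay": 0,"az": 0,"gripper": 0.68},
    {"dx": 0,"dy": 0,"dz": -0.02,"ax": 0,"ay": 0,"az": 0,"gripper": 0.68},
    {"dx": 0,"dy": 0,"dz": -0.075,"ax": 0,"ay": 0,"az": -0.11,"gripper": 0.68},
    {"dx": 0,"dy": 0,"dz": -0.075,"ax": 0,"ay": 0,"az": -0.11,"gripper": 0.68},
    {"dx": 0,"dy": 0,"dz": 0,"ax": 0,"ay": 0,"az": -0.11,"gripper": 0.68},
    {"dx": 0,"dy": 0,"dz": 0,"ax": 0,"ay": 0,"az": -0.11,"gripper": 0.68},
    {"dx": 0,"dy": 0,"dz": 0,"ax": 0,"ay": 0,"az": -0.063,"gripper": 0.68},
    {"dx": 0,"dy": 0,"dz": 0,"ax": 0,"ay": 0,"az": 0,"gripper": 0.68}
  ]
}}

```text
clock: 7.62
eef_pos: [505.8, -10.2, 114.6]
tool_rot: [3.142, 0.0, 1.997]
force: [-0.4, -0.5, -0.2]
width: 57.9
gripper_force: 0.0
```

```bash
cat >> h.py <<'E'
C=np.array([557.9,-39.1]);_c,_s=np.cos(.2618),np.sin(.2618);M=np.array([[_c,_s],[-_s,_c]])
def ana(W,l):
    L=(W[...,:2]-C)@M.T;out=[]
    for nm,(x,y) in dict(a=(-42,42),b=(-42,-42),c=(42,-42),d=(42,42)).items():
        m=(np.hypot(L[...,0]-x,L[...,1]-y)<17)&(abs(W[...,2]-115)<8);out.append((nm,int(m.sum()),round(float(np.mean(W[m][:,2])),2) if m.any() else None))
    for nm,(x,y) in dict(ad=(0,45),ab=(-45,0),bc=(0,-45),cd=(45,0)).items():
        m=(np.abs(L-[x,y]).max(-1)<14)&(abs(W[...,2]-82)<7);out.append((nm,int(m.sum()),round(float(np.mean(W[m][:,2])),2) if m.any() else None))
    print(l,out)
E
python3 - <<'E'
from h import *
from cell import ctrl
ana(pts(dict(np.load("side0.npz"))),"side0");ana(pts(ctrl.get_image("side")),"side")
s,im,Ww=shot('w9');show(s);T=R.from_euler("xyz",s["tool_rot"]).inv().apply((Ww-s["eef_pos"]).reshape(-1,3)).reshape(480,640,3)
near=(abs(Ww[...,0]-506.5)<18)&(abs(Ww[...,1]+9.4)<18)
p=Ww[near&(abs(Ww[...,2]-113)<3)].astype(np.float32);print("a",cv2.minEnclosingCircle(p[:,:2].copy()))
for u in(210,220,230,240,250,390,400,410,420):print(u,[(v,*np.round(np.nan_to_num(T[v,u])).astype(int).tolist()) for v in range(280,345,6)])
go('c',120)
E
```

```text
side0 [('a', 167, 116.87), ('b', 201, 116.78), ('c', 162, 116.63), ('d', 136, 116.98), ('ad', 86, 83.8), ('ab', 144, 83.82), ('bc', 112, 83.9), ('cd', 111, 83.91)]
side [('a', 150, 114.21), ('b', 202, 116.81), ('c', 161, 116.58), ('d', 137, 116.98), ('ad', 86, 82.56), ('ab', 142, 82.5), ('bc', 108, 83.8), ('cd', 114, 83.78)]
{'clock': 7.675, 'eef_pos': [505.908, -10.063, 114.489], 'tool_rot': [-3.142, 0.0, 1.996], 'qpos': [-0.188, 0.587, 0.225, 2.017, -0.234, 0.562, 0.624], 'width': 58.043, 'force': [-0.492, -0.136, -1.189], 'torque': [-0.004, -0.026, -0.023]}
a ((506.7238464355469, -9.39836597442627), 22.344432830810547)
210 [(280, -43, -91, 116), (286, -48, -91, 116), (292, -53, -92, 116), (298, -59, -92, 115), (304, -65, -93, 116), (310, -70, -93, 114), (316, 7, -42, -37), (322, 7, -41, -41), (328, 8, -39, -46), (334, 8, -38, -50), (340, 11, -35, -60)]
220 [(280, -42, -82, 115), (286, -48, -83, 116), (292, -53, -83, 115), (298, -59, -84, 116), (304, -64, -84, 115), (310, 7, -39, -31), (316, 12, -36, -44), (322, 11, -35, -48), (328, 11, -34, -52), (334, 12, -32, -57), (340, 9, -33,
[... 977 characters left out ...]
 -15, 46, 33), (298, 11, 31, -28), (304, 11, 30, -33), (310, 11, 29, -38), (316, 9, 29, -40), (322, 7, 29, -41), (328, 6, 29, -42), (334, 4, 29, -43), (340, 1, 29, -43)]
410 [(280, -7, 51, 33), (286, -11, 51, 33), (292, -15, 52, 34), (298, 11, 35, -28), (304, 12, 34, -34), (310, 11, 33, -39), (316, 11, 32, -43), (322, 11, 31, -48), (328, 12, 30, -53), (334, 0, 0, 0), (340, 9, 29, -57)]
420 [(280, -8, 57, 34), (286, -11, 57, 34), (292, -15, 58, 33), (298, -19, 58, 33), (304, -23, 59, 35), (310, 7, 39, -31), (316, 11, 35, -44), (322, 12, 34, -49), (328, 12, 33, -53), (334, 12, 32, -57), (340, 10, 32, -57)]
yaw 1.996 tz [-0.016 -0.015  0.   ] w 58.3 q6 0.62 shift units [-0.3209  0.2329 -0.0188]
```

The cover has sprung back: nut a is down 2.66 mm and corner a about 1.9 mm down, roughly half the gap. The tip is at tool z ≈ -18, so I'll grip at TCP z ≈ 71. On the grip at a, the nut sat about (+0.6,+0.5) from the vision estimate, so I'm applying that. Next is nut c.

>>> {"fn": "step_arm", "kwargs": {
  "plan": [
    {"dx": 0,"dy": 0,"dz": -0.09,"ax": 0,"ay": 0,"az": 0,"gripper": 0.68},
    {"dx": -0.1067,"dy": 0.0785,"dz": 0,"ax": 0,"ay": 0,"az": 0,"gripper": 0.68},
    {"dx": -0.1067,"dy": 0.0785,"dz": 0,"ax": 0,"ay": 0,"az": 0,"gripper": 0.68},
    {"dx": -0.1067,"dy": 0.0785,"dz": 0,"ax": 0,"ay": 0,"az": 0,"gripper": 0.68},
    {"dx": 0,"dy": 0,"dz": 0,"ax": 0,"ay": 0,"az": 0,"gripper": 0.68},
    {"dx": 0,"dy": 0,"dz": 0.1185,"ax": 0,"ay": 0,"az": 0,"gripper": 0.68},
    {"dx": 0,"dy": 0,"dz": 0.1165,"ax": 0,"ay": 0,"az": 0,"gripper": 0.68},
    {"dx": 0,"dy": 0,"dz": 0,"ax": 0,"ay": 0,"az": 0,"gripper": 0.68},
    {"dx": 0,"dy": 0,"dz": 0,"ax": 0,"ay": 0,"az": 0,"gripper": 0.3},
    {"dx": 0,"dy": 0,"dz": 0,"ax": 0,"ay": 0,"az": 0,"gripper": 0.3}
  ]
}}

```text
clock: 8.98
eef_pos: [609.6, -67.6, 71.8]
tool_rot: [-3.141, -0.0, 1.998]
force: [-4.1, 0.3, 1.3]
width: 42.4
gripper_force: 61.2
```

```bash
python3 - <<'E'
from h import *
from cell import ctrl
st();ana(pts(ctrl.get_image("side")),"side")
E
```

```text
{'clock': 8.975, 'eef_pos': [609.613, -67.568, 71.767], 'tool_rot': [-3.141, -0.0, 1.998], 'qpos': [-0.064, 0.768, 0.21, 1.746, -0.241, 0.654, 0.709], 'width': 42.364, 'force': [-4.093, 0.328, 1.317], 'torque': [0.003, 0.805, -0.006]}
tau [-0.364, -56.442, 3.804, -15.661, -0.211, -1.165, 0.009]
side [('a', 161, 114.28), ('b', 198, 116.69), ('c', 80, 116.6), ('d', 139, 116.9), ('ad', 87, 82.5), ('ab', 141, 82.43), ('bc', 113, 83.77), ('cd', 98, 83.65)]
```

>>> {"fn": "step_arm", "kwargs": {
  "plan": [
    {"dx": 0,"dy": 0,"dz": 0.0012,"ax": 0,"ay": 0,"az": 0.092,"gripper": 0.3},
    {"dx": 0,"dy": 0,"dz": 0.0019,"ax": 0,"ay": 0,"az": 0.092,"gripper": 0.3},
    {"dx": 0,"dy": 0,"dz": 0.0019,"ax": 0,"ay": 0,"az": 0.092,"gripper": 0.3},
    {"dx": 0,"dy": 0,"dz": 0.0019,"ax": 0,"ay": 0,"az": 0.092,"gripper": 0.3},
    {"dx": 0,"dy": 0,"dz": 0.0019,"ax": 0,"ay": 0,"az": 0.092,"gripper": 0.3},
    {"dx": 0,"dy": 0,"dz": 0,"ax": 0,"ay": 0,"az": 0,"gripper": 0.3},
    {"dx": 0,"dy": 0,"dz": 0,"ax": 0,"ay": 0,"az": 0,"gripper": 0.3}
  ]
}}

```text
clock: 9.9
eef_pos: [610.8, -67.5, 69.0]
tool_rot: [3.14, -0.0, 1.279]
force: [-3.0, 0.7, 5.4]
width: 42.3
gripper_force: 61.4
```

```bash
python3 - <<'E'
from h import *
from cell import ctrl
st();ana(pts(ctrl.get_image("side")),"side")
E
```

```text
{'clock': 9.9, 'eef_pos': [610.804, -67.505, 69.025], 'tool_rot': [3.14, -0.0, 1.279], 'qpos': [-0.179, 0.801, 0.405, 1.749, -0.463, 0.686, 0.188], 'width': 42.253, 'force': [-3.038, 0.654, 5.4], 'torque': [-0.04, 0.712, 0.11]}
tau [-0.251, -53.676, 6.595, -13.816, -0.397, -0.942, -0.11]
side [('a', 164, 114.19), ('b', 199, 116.71), ('c', 163, 113.87), ('d', 95, 116.88), ('ad', 80, 81.99), ('ab', 143, 82.03), ('bc', 111, 81.83), ('cd', 44, 81.93)]
```

Clean turn: torque 0.11, nut c down 2.75 mm, and the cover is level at about -1.85 mm. Now nut b.

>>> {"fn": "step_arm", "kwargs": {
  "plan": [
    {"dx": 0,"dy": 0,"dz": 0,"ax": 0,"ay": 0,"az": 0,"gripper": 0.68},
    {"dx": 0,"dy": 0,"dz": -0.02,"ax": 0,"ay": 0,"az": 0,"gripper": 0.68},
    {"dx": 0,"dy": 0,"dz": -0.12,"ax": 0,"ay": 0,"az": -0.115,"gripper": 0.68},
    {"dx": 0,"dy": 0,"dz": -0.1,"ax": 0,"ay": 0,"az": -0.115,"gripper": 0.68},
    {"dx": 0,"dy": 0,"dz": 0,"ax": 0,"ay": 0,"az": -0.115,"gripper": 0.68},
    {"dx": 0,"dy": 0,"dz": 0,"ax": 0,"ay": 0,"az": -0.115,"gripper": 0.68},
    {"dx": 0.023,"dy": -0.138,"dz": 0,"ax": 0,"ay": 0,"az": 0,"gripper": 0.68},
    {"dx": 0.023,"dy": -0.138,"dz": 0,"ax": 0,"ay": 0,"az": 0,"gripper": 0.68},
    {"dx": 0,"dy": 0,"dz": 0,"ax": 0,"ay": 0,"az": 0,"gripper": 0.68},
    {"dx": 0,"dy": 0,"dz": 0,"ax": 0,"ay": 0,"az": 0,"gripper": 0.68}
  ]
}}

```text
clock: 11.2
eef_pos: [530.8, -89.2, 140.5]
tool_rot: [3.139, 0.001, 1.999]
force: [-0.5, -0.1, -0.1]
width: 58.1
gripper_force: 0.0
```

```bash
sed -i 's/^N=.*/N=dict(a=(507.1,-8.9),b=(528.8,-90.0),c=(609.9,-68.3),d=(588.2,12.8))/' h.py; python3 - <<'E'
from h import *
from cell import ctrl
st();go('b',71);ana(pts(ctrl.get_image("side")),"side")
E
```

```text
{'clock': 11.2, 'eef_pos': [530.824, -89.196, 140.499], 'tool_rot': [3.139, 0.001, 1.999], 'qpos': [-0.051, 0.582, 0.249, 1.914, -0.221, 0.669, 0.76], 'width': 58.142, 'force': [-0.491, -0.081, -0.054], 'torque': [-0.026, 0.011, -0.0]}
tau [0.552, -48.056, 3.9, -13.266, 0.059, 0.084, 0.005]
yaw 1.999 tz [-0.026  0.011 -0.   ] w 58.1 q6 0.76 shift units [ 0.0006 -0.0078  0.2316]
side [('a', 169, 114.32), ('b', 201, 116.76), ('c', 165, 114.11), ('d', 63, 117.05), ('ad', 79, 82.01), ('ab', 145, 82.06), ('bc', 114, 81.76), ('cd', 115, 81.92)]
```

>>> {"fn": "step_arm", "kwargs": {
  "plan": [
    {"dx": 0.0006,"dy": -0.007,"dz": 0.115,"ax": 0,"ay": 0,"az": 0,"gripper": 0.68},
    {"dx": 0,"dy": 0,"dz": 0.1165,"ax": 0,"ay": 0,"az": 0,"gripper": 0.68},
    {"dx": 0,"dy": 0,"dz": 0,"ax": 0,"ay": 0,"az": 0,"gripper": 0.68},
    {"dx": 0,"dy": 0,"dz": 0,"ax": 0,"ay": 0,"az": 0,"gripper": 0.3},
    {"dx": 0,"dy": 0,"dz": 0,"ax": 0,"ay": 0,"az": 0,"gripper": 0.3},
    {"dx": 0,"dy": 0,"dz": 0.0012,"ax": 0,"ay": 0,"az": 0.092,"gripper": 0.3},
    {"dx": 0,"dy": 0,"dz": 0.0019,"ax": 0,"ay": 0,"az": 0.092,"gripper": 0.3},
    {"dx": 0,"dy": 0,"dz": 0.0019,"ax": 0,"ay": 0,"az": 0.092,"gripper": 0.3},
    {"dx": 0,"dy": 0,"dz": 0.0019,"ax": 0,"ay": 0,"az": 0.092,"gripper": 0.3},
    {"dx": 0,"dy": 0,"dz": 0.0019,"ax": 0,"ay": 0,"az": 0.092,"gripper": 0.3},
    {"dx": 0,"dy": 0,"dz": 0,"ax": 0,"ay": 0,"az": 0,"gripper": 0.3},
    {"dx": 0,"dy": 0,"dz": 0,"ax": 0,"ay": 0,"az": 0,"gripper": 0.3}
  ]
}}

```text
clock: 12.75
eef_pos: [529.3, -89.9, 68.6]
tool_rot: [3.138, -0.001, 1.279]
force: [4.7, 0.3, -1.4]
width: 42.7
gripper_force: 61.4
```

```bash
python3 - <<'E'
from h import *
from cell import ctrl
st();ana(pts(ctrl.get_image("side")),"side")
E
```

```text
{'clock': 12.75, 'eef_pos': [529.335, -89.9, 68.646], 'tool_rot': [3.138, -0.001, 1.279], 'qpos': [-0.137, 0.72, 0.391, 1.97, -0.507, 0.544, 0.315], 'width': 42.658, 'force': [4.729, 0.283, -1.416], 'torque': [0.148, -0.977, 0.14]}
tau [0.694, -49.656, 6.874, -7.681, 0.45, 1.182, -0.123]
side [('a', 84, 114.16), ('b', 201, 114.04), ('c', 28, 113.96), ('d', 0, None), ('ad', 8, 81.54), ('ab', 65, 81.99), ('bc', 42, 81.93), ('cd', 38, 82.37)]
```

>>> {"fn": "step_arm", "kwargs": {
  "plan": [
    {"dx": 0,"dy": 0,"dz": 0,"ax": 0,"ay": 0,"az": 0,"gripper": 0.68},
    {"dx": 0,"dy": 0,"dz": -0.02,"ax": 0,"ay": 0,"az": 0,"gripper": 0.68},
    {"dx": 0,"dy": 0,"dz": -0.12,"ax": 0,"ay": 0,"az": -0.115,"gripper": 0.68},
    {"dx": 0,"dy": 0,"dz": -0.1,"ax": 0,"ay": 0,"az": -0.115,"gripper": 0.68},
    {"dx": 0,"dy": 0,"dz": 0,"ax": 0,"ay": 0,"az": -0.115,"gripper": 0.68},
    {"dx": 0,"dy": 0,"dz": 0,"ax": 0,"ay": 0,"az": -0.115,"gripper": 0.68},
    {"dx": 0.0765,"dy": 0.1075,"dz": 0,"ax": 0,"ay": 0,"az": 0,"gripper": 0.68},
    {"dx": 0.0765,"dy": 0.1075,"dz": 0,"ax": 0,"ay": 0,"az": 0,"gripper": 0.68},
    {"dx": 0.0765,"dy": 0.1075,"dz": 0,"ax": 0,"ay": 0,"az": 0,"gripper": 0.68},
    {"dx": 0,"dy": 0,"dz": 0,"ax": 0,"ay": 0,"az": 0,"gripper": 0.68},
    {"dx": 0,"dy": 0,"dz": 0,"ax": 0,"ay": 0,"az": 0,"gripper": 0.68}
  ]
}}

```text
clock: 14.18
eef_pos: [585.6, 11.6, 139.7]
tool_rot: [-3.14, 0.0, 1.998]
force: [-0.9, 0.1, 0.3]
width: 58.2
gripper_force: 0.0
```

```bash
python3 - <<'E'
from h import *
st();go('d',71)
E
```

```text
{'clock': 14.175, 'eef_pos': [585.636, 11.631, 139.732], 'tool_rot': [-3.14, 0.0, 1.998], 'qpos': [-0.248, 0.647, 0.285, 1.781, -0.249, 0.751, 0.593], 'width': 58.224, 'force': [-0.904, 0.148, 0.306], 'torque': [0.0, 0.03, 0.012]}
tau [-1.338, -51.721, 3.767, -15.615, -0.089, -0.007, -0.004]
yaw 1.998 tz [0.    0.03  0.012] w 58.2 q6 0.59 shift units [1.000e-04 9.800e-03 2.291e-01]
```

>>> {"fn": "step_arm", "kwargs": {
  "plan": [
    {"dx": 0.0001,"dy": 0.0095,"dz": 0.115,"ax": 0,"ay": 0,"az": 0,"gripper": 0.68},
    {"dx": 0,"dy": 0,"dz": 0.114,"ax": 0,"ay": 0,"az": 0,"gripper": 0.68},
    {"dx": 0,"dy": 0,"dz": 0,"ax": 0,"ay": 0,"az": 0,"gripper": 0.68},
    {"dx": 0,"dy": 0,"dz": 0,"ax": 0,"ay": 0,"az": 0,"gripper": 0.3},
    {"dx": 0,"dy": 0,"dz": 0,"ax": 0,"ay": 0,"az": 0,"gripper": 0.3},
    {"dx": 0,"dy": 0,"dz": 0.0012,"ax": 0,"ay": 0,"az": 0.092,"gripper": 0.3},
    {"dx": 0,"dy": 0,"dz": 0.0019,"ax": 0,"ay": 0,"az": 0.092,"gripper": 0.3},
    {"dx": 0,"dy": 0,"dz": 0.0019,"ax": 0,"ay": 0,"az": 0.092,"gripper": 0.3},
    {"dx": 0,"dy": 0,"dz": 0.0019,"ax": 0,"ay": 0,"az": 0.092,"gripper": 0.3},
    {"dx": 0,"dy": 0,"dz": 0.0019,"ax": 0,"ay": 0,"az": 0.092,"gripper": 0.3},
    {"dx": 0,"dy": 0,"dz": 0,"ax": 0,"ay": 0,"az": 0,"gripper": 0.3},
    {"dx": 0,"dy": 0,"dz": 0,"ax": 0,"ay": 0,"az": 0,"gripper": 0.3}
  ]
}}

```text
clock: 15.68
eef_pos: [588.5, 12.2, 69.7]
tool_rot: [-3.142, 0.002, 1.275]
force: [-3.9, -3.1, 3.4]
width: 42.6
gripper_force: 60.9
```

```bash
python3 - <<'E'
from h import *
from cell import ctrl
st();ana(pts(ctrl.get_image("side")),"side")
E
```

```text
{'clock': 15.675, 'eef_pos': [588.548, 12.194, 69.746], 'tool_rot': [-3.142, 0.002, 1.275], 'qpos': [-0.34, 0.78, 0.441, 1.822, -0.512, 0.655, 0.108], 'width': 42.591, 'force': [-3.861, -3.109, 3.439], 'torque': [-0.766, 0.94, 0.095]}
tau [-2.075, -53.851, 5.442, -14.698, -1.111, -0.861, -0.098]
side [('a', 163, 114.26), ('b', 204, 114.17), ('c', 165, 113.96), ('d', 132, 114.33), ('ad', 83, 82.14), ('ab', 147, 82.2), ('bc', 112, 81.91), ('cd', 108, 81.96)]
```

First pass done: all nuts down about 2.7 mm and the cover level at -1.8 mm. The second pass starts with nut a.

>>> {"fn": "step_arm", "kwargs": {
  "plan": [
    {"dx": 0,"dy": 0,"dz": 0,"ax": 0,"ay": 0,"az": 0,"gripper": 0.68},
    {"dx": 0,"dy": 0,"dz": -0.02,"ax": 0,"ay": 0,"az": 0,"gripper": 0.68},
    {"dx": 0,"dy": 0,"dz": -0.12,"ax": 0,"ay": 0,"az": -0.115,"gripper": 0.68},
    {"dx": 0,"dy": 0,"dz": -0.1,"ax": 0,"ay": 0,"az": -0.115,"gripper": 0.68},
    {"dx": 0,"dy": 0,"dz": 0,"ax": 0,"ay": 0,"az": -0.115,"gripper": 0.68},
    {"dx": 0,"dy": 0,"dz": 0,"ax": 0,"ay": 0,"az": -0.115,"gripper": 0.68},
    {"dx": 0.023,"dy": -0.138,"dz": 0,"ax": 0,"ay": 0,"az": 0,"gripper": 0.68},
    {"dx": 0.023,"dy": -0.138,"dz": 0,"ax": 0,"ay": 0,"az": 0,"gripper": 0.68},
    {"dx": 0,"dy": 0,"dz": 0,"ax": 0,"ay": 0,"az": 0,"gripper": 0.68},
    {"dx": 0,"dy": 0,"dz": 0,"ax": 0,"ay": 0,"az": 0,"gripper": 0.68}
  ]
}}

```text
clock: 16.98
eef_pos: [510.1, -7.4, 141.4]
tool_rot: [3.138, 0.001, 1.999]
force: [-0.4, 0.4, 0.9]
width: 58.4
gripper_force: 0.0
```

```bash
python3 - <<'E'
from h import *
from cell import ctrl
st();go('a',68.5);ana(pts(ctrl.get_image("side")),"side")
E
```

```text
{'clock': 16.975, 'eef_pos': [510.103, -7.421, 141.365], 'tool_rot': [3.138, 0.001, 1.999], 'qpos': [-0.24, 0.553, 0.294, 1.989, -0.261, 0.633, 0.651], 'width': 58.363, 'force': [-0.432, 0.423, 0.924], 'torque': [0.024, 0.012, 0.011]}
tau [0.331, -45.396, 4.004, -12.448, 0.044, 0.095, 0.001]
yaw 1.999 tz [0.024 0.012 0.011] w 58.4 q6 0.65 shift units [-1.000e-04 -1.190e-02  2.428e-01]
side [('a', 163, 114.23), ('b', 199, 114.09), ('c', 162, 114.01), ('d', 140, 114.21), ('ad', 83, 82.12), ('ab', 141, 81.93), ('bc', 111, 82.02), ('cd', 114, 82.12)]
```

>>> {"fn": "step_arm", "kwargs": {
  "plan": [
    {"dx": 0,"dy": -0.0115,"dz": 0.122,"ax": 0,"ay": 0,"az": 0,"gripper": 0.68},
    {"dx": 0,"dy": 0,"dz": 0.12,"ax": 0,"ay": 0,"az": 0,"gripper": 0.68},
    {"dx": 0,"dy": 0,"dz": 0,"ax": 0,"ay": 0,"az": 0,"gripper": 0.68},
    {"dx": 0,"dy": 0,"dz": 0,"ax": 0,"ay": 0,"az": 0,"gripper": 0.3},
    {"dx": 0,"dy": 0,"dz": 0,"ax": 0,"ay": 0,"az": 0,"gripper": 0.3},
    {"dx": 0,"dy": 0,"dz": 0.001,"ax": 0,"ay": 0,"az": 0.08,"gripper": 0.3},
    {"dx": 0,"dy": 0,"dz": 0.0016,"ax": 0,"ay": 0,"az": 0.08,"gripper": 0.3},
    {"dx": 0,"dy": 0,"dz": 0.0016,"ax": 0,"ay": 0,"az": 0.08,"gripper": 0.3},
    {"dx": 0,"dy": 0,"dz": 0,"ax": 0,"ay": 0,"az": 0,"gripper": 0.3},
    {"dx": 0,"dy": 0,"dz": 0,"ax": 0,"ay": 0,"az": 0,"gripper": 0.3}
  ]
}}

```text
clock: 18.27
eef_pos: [507.1, -8.9, 67.6]
tool_rot: [3.138, 0.0, 1.624]
force: [3.9, 0.5, 1.9]
width: 42.1
gripper_force: 61.6
```

```bash
python3 - <<'E'
from h import *
from cell import ctrl
st();ana(pts(ctrl.get_image("side")),"side")
E
```

```text
{'clock': 18.275, 'eef_pos': [507.063, -8.927, 67.589], 'tool_rot': [3.138, 0.0, 1.624], 'qpos': [-0.251, 0.684, 0.321, 2.049, -0.453, 0.473, 0.463], 'width': 42.105, 'force': [3.916, 0.452, 1.856], 'torque': [0.304, -0.76, 0.165]}
tau [0.692, -45.857, 5.33, -6.671, 0.257, 0.937, -0.153]
side [('a', 156, 112.94), ('b', 193, 114.11), ('c', 162, 113.97), ('d', 95, 114.32), ('ad', 44, 81.16), ('ab', 145, 81.15), ('bc', 115, 81.48), ('cd', 111, 81.69)]
```

>>> {"fn": "step_arm", "kwargs": {
  "plan": [
    {"dx": 0,"dy": 0,"dz": 0.0008,"ax": 0,"ay": 0,"az": 0.05,"gripper": 0.3},
    {"dx": 0,"dy": 0,"dz": 0,"ax": 0,"ay": 0,"az": 0,"gripper": 0.3},
    {"dx": 0,"dy": 0,"dz": 0,"ax": 0,"ay": 0,"az": 0,"gripper": 0.3}
  ]
}}

```text
clock: 18.7
eef_pos: [507.1, -9.0, 67.2]
tool_rot: [3.138, -0.0, 1.546]
force: [4.0, 1.8, 4.5]
width: 42.5
gripper_force: 61.8
```

```bash
python3 - <<'E'
from h import *
from cell import ctrl
st();ana(pts(ctrl.get_image("side")),"side")
E
```

```text
{'clock': 18.7, 'eef_pos': [507.087, -8.964, 67.178], 'tool_rot': [3.138, -0.0, 1.546], 'qpos': [-0.264, 0.688, 0.341, 2.049, -0.481, 0.477, 0.412], 'width': 42.521, 'force': [4.002, 1.765, 4.469], 'torque': [0.409, -1.031, 0.109]}
tau [1.213, -44.257, 5.713, -5.397, 0.464, 1.168, -0.154]
side [('a', 160, 112.61), ('b', 202, 114.07), ('c', 162, 114.0), ('d', 83, 114.21), ('ad', 29, 81.04), ('ab', 144, 80.71), ('bc', 115, 81.41), ('cd', 115, 81.57)]
```

>>> {"fn": "step_arm", "kwargs": {
  "plan": [
    {"dx": 0,"dy": 0,"dz": 0,"ax": 0,"ay": 0,"az": 0,"gripper": 0.68},
    {"dx": 0,"dy": 0,"dz": -0.02,"ax": 0,"ay": 0,"az": 0,"gripper": 0.68},
    {"dx": 0,"dy": 0,"dz": -0.12,"ax": 0,"ay": 0,"az": -0.1,"gripper": 0.68},
    {"dx": 0,"dy": 0,"dz": -0.1,"ax": 0,"ay": 0,"az": -0.1,"gripper": 0.68},
    {"dx": 0,"dy": 0,"dz": 0,"ax": 0,"ay": 0,"az": -0.09,"gripper": 0.68},
    {"dx": -0.1075,"dy": 0.079,"dz": 0,"ax": 0,"ay": 0,"az": 0,"gripper": 0.68},
    {"dx": -0.1075,"dy": 0.079,"dz": 0,"ax": 0,"ay": 0,"az": 0,"gripper": 0.68},
    {"dx": -0.1075,"dy": 0.079,"dz": 0,"ax": 0,"ay": 0,"az": 0,"gripper": 0.68},
    {"dx": 0,"dy": 0,"dz": 0,"ax": 0,"ay": 0,"az": 0,"gripper": 0.68},
    {"dx": 0,"dy": 0,"dz": 0,"ax": 0,"ay": 0,"az": 0,"gripper": 0.68}
  ]
}}

```text
clock: 20.0
eef_pos: [608.0, -67.5, 137.7]
tool_rot: [-3.139, -0.002, 1.998]
force: [-0.0, -0.4, -0.1]
width: 57.9
gripper_force: 0.0
```

```bash
python3 - <<'E'
from h import *
from cell import ctrl
st();go('c',68.5)
E
```

```text
{'clock': 20.0, 'eef_pos': [608.036, -67.506, 137.723], 'tool_rot': [-3.139, -0.002, 1.998], 'qpos': [-0.12, 0.685, 0.302, 1.707, -0.267, 0.794, 0.735], 'width': 57.891, 'force': [-0.027, -0.387, -0.054], 'torque': [0.03, -0.007, -0.035]}
tau [0.692, -54.235, 5.392, -16.378, 0.05, -0.072, 0.002]
yaw 1.998 tz [ 0.03  -0.007 -0.035] w 57.9 q6 0.74 shift units [-0.0054  0.0052  0.2307]
```

>>> {"fn": "step_arm", "kwargs": {
  "plan": [
    {"dx": -0.005,"dy": 0.005,"dz": 0.116,"ax": 0,"ay": 0,"az": 0,"gripper": 0.68},
    {"dx": 0,"dy": 0,"dz": 0.1145,"ax": 0,"ay": 0,"az": 0,"gripper": 0.68},
    {"dx": 0,"dy": 0,"dz": 0,"ax": 0,"ay": 0,"az": 0,"gripper": 0.68},
    {"dx": 0,"dy": 0,"dz": 0,"ax": 0,"ay": 0,"az": 0,"gripper": 0.3},
    {"dx": 0,"dy": 0,"dz": 0,"ax": 0,"ay": 0,"az": 0,"gripper": 0.3},
    {"dx": 0,"dy": 0,"dz": 0.001,"ax": 0,"ay": 0,"az": 0.0725,"gripper": 0.3},
    {"dx": 0,"dy": 0,"dz": 0.0015,"ax": 0,"ay": 0,"az": 0.0725,"gripper": 0.3},
    {"dx": 0,"dy": 0,"dz": 0.0015,"ax": 0,"ay": 0,"az": 0.0725,"gripper": 0.3},
    {"dx": 0,"dy": 0,"dz": 0.0015,"ax": 0,"ay": 0,"az": 0.0725,"gripper": 0.3},
    {"dx": 0,"dy": 0,"dz": 0,"ax": 0,"ay": 0,"az": 0,"gripper": 0.3},
    {"dx": 0,"dy": 0,"dz": 0,"ax": 0,"ay": 0,"az": 0,"gripper": 0.3}
  ]
}}

```text
clock: 21.38
eef_pos: [610.3, -68.6, 69.0]
tool_rot: [-3.139, -0.0, 1.544]
force: [-5.9, -0.5, 3.3]
width: 42.1
gripper_force: 61.0
```

```bash
python3 - <<'E'
from h import *
from cell import ctrl
st();ana(pts(ctrl.get_image("side")),"side")
E
```

```text
{'clock': 21.375, 'eef_pos': [610.3, -68.649, 68.972], 'tool_rot': [-3.139, -0.0, 1.544], 'qpos': [-0.167, 0.798, 0.388, 1.746, -0.442, 0.687, 0.435], 'width': 42.066, 'force': [-5.921, -0.515, 3.31], 'torque': [-0.06, 1.2, 0.159]}
tau [-0.719, -55.587, 6.187, -15.97, -0.769, -1.648, -0.144]
side [('a', 168, 112.69), ('b', 198, 114.13), ('c', 138, 112.44), ('d', 104, 114.09), ('ad', 81, 80.52), ('ab', 140, 80.55), ('bc', 115, 80.46), ('cd', 56, 80.39)]
```

>>> {"fn": "step_arm", "kwargs": {
  "plan": [
    {"dx": 0,"dy": 0,"dz": 0,"ax": 0,"ay": 0,"az": 0,"gripper": 0.68},
    {"dx": 0,"dy": 0,"dz": -0.02,"ax": 0,"ay": 0,"az": 0,"gripper": 0.68},
    {"dx": 0,"dy": 0,"dz": -0.12,"ax": 0,"ay": 0,"az": -0.1,"gripper": 0.68},
    {"dx": 0,"dy": 0,"dz": -0.1,"ax": 0,"ay": 0,"az": -0.1,"gripper": 0.68},
    {"dx": 0,"dy": 0,"dz": 0,"ax": 0,"ay": 0,"az": -0.09,"gripper": 0.68},
    {"dx": 0.023,"dy": -0.142,"dz": 0,"ax": 0,"ay": 0,"az": 0,"gripper": 0.68},
    {"dx": 0.023,"dy": -0.142,"dz": 0,"ax": 0,"ay": 0,"az": 0,"gripper": 0.68},
    {"dx": 0,"dy": 0,"dz": 0,"ax": 0,"ay": 0,"az": 0,"gripper": 0.68},
    {"dx": 0,"dy": 0,"dz": 0,"ax": 0,"ay": 0,"az": 0,"gripper": 0.68}
  ]
}}

```text
clock: 22.55
eef_pos: [530.4, -91.2, 140.5]
tool_rot: [3.139, 0.001, 1.999]
force: [-0.0, 0.3, 0.2]
width: 58.3
gripper_force: 0.0
```

```bash
python3 - <<'E'
from h import *
from cell import ctrl
st();go('b',68.5)
E
```

```text
{'clock': 22.55, 'eef_pos': [530.362, -91.223, 140.482], 'tool_rot': [3.139, 0.001, 1.999], 'qpos': [-0.083, 0.588, 0.304, 1.916, -0.27, 0.674, 0.812], 'width': 58.268, 'force': [-0.002, 0.255, 0.232], 'torque': [-0.001, -0.012, -0.016]}
tau [0.54, -47.917, 4.56, -13.201, 0.06, 0.078, 0.001]
yaw 1.999 tz [-0.001 -0.012 -0.016] w 58.3 q6 0.81 shift units [ 0.0062 -0.0037  0.2399]
```

>>> {"fn": "step_arm", "kwargs": {
  "plan": [
    {"dx": 0.006,"dy": -0.0035,"dz": 0.12,"ax": 0,"ay": 0,"az": 0,"gripper": 0.68},
    {"dx": 0,"dy": 0,"dz": 0.12,"ax": 0,"ay": 0,"az": 0,"gripper": 0.68},
    {"dx": 0,"dy": 0,"dz": 0,"ax": 0,"ay": 0,"az": 0,"gripper": 0.68},
    {"dx": 0,"dy": 0,"dz": 0,"ax": 0,"ay": 0,"az": 0,"gripper": 0.3},
    {"dx": 0,"dy": 0,"dz": 0,"ax": 0,"ay": 0,"az": 0,"gripper": 0.3},
    {"dx": 0,"dy": 0,"dz": 0.001,"ax": 0,"ay": 0,"az": 0.0725,"gripper": 0.3},
    {"dx": 0,"dy": 0,"dz": 0.0015,"ax": 0,"ay": 0,"az": 0.0725,"gripper": 0.3},
    {"dx": 0,"dy": 0,"dz": 0.0015,"ax": 0,"ay": 0,"az": 0.0725,"gripper": 0.3},
    {"dx": 0,"dy": 0,"dz": 0.0015,"ax": 0,"ay": 0,"az": 0.0725,"gripper": 0.3},
    {"dx": 0,"dy": 0,"dz": 0,"ax": 0,"ay": 0,"az": 0,"gripper": 0.3},
    {"dx": 0,"dy": 0,"dz": 0,"ax": 0,"ay": 0,"az": 0,"gripper": 0.3}
  ]
}}

```text
clock: 23.92
eef_pos: [529.0, -89.9, 67.0]
tool_rot: [3.138, 0.0, 1.546]
force: [4.8, 1.5, 2.5]
width: 42.5
gripper_force: 61.4
```

```bash
python3 - <<'E'
from h import *
from cell import ctrl
st();ana(pts(ctrl.get_image("side")),"side")
E
```

```text
{'clock': 23.925, 'eef_pos': [529.017, -89.934, 66.962], 'tool_rot': [3.138, 0.0, 1.546], 'qpos': [-0.119, 0.718, 0.363, 1.971, -0.478, 0.533, 0.553], 'width': 42.543, 'force': [4.778, 1.508, 2.51], 'torque': [0.239, -0.758, 0.103]}
tau [0.955, -47.976, 6.413, -7.608, 0.4, 0.838, -0.136]
side [('a', 65, 112.42), ('b', 182, 112.55), ('c', 75, 112.59), ('d', 0, None), ('ad', 12, 80.24), ('ab', 66, 80.61), ('bc', 62, 80.33), ('cd', 16, 80.48)]
```

>>> {"fn": "step_arm", "kwargs": {
  "plan": [
    {"dx": 0,"dy": 0,"dz": 0,"ax": 0,"ay": 0,"az": 0,"gripper": 0.68},
    {"dx": 0,"dy": 0,"dz": -0.02,"ax": 0,"ay": 0,"az": 0,"gripper": 0.68},
    {"dx": 0,"dy": 0,"dz": -0.12,"ax": 0,"ay": 0,"az": -0.1,"gripper": 0.68},
    {"dx": 0,"dy": 0,"dz": -0.1,"ax": 0,"ay": 0,"az": -0.1,"gripper": 0.68},
    {"dx": 0,"dy": 0,"dz": 0,"ax": 0,"ay": 0,"az": -0.09,"gripper": 0.68},
    {"dx": 0.0765,"dy": 0.111,"dz": 0,"ax": 0,"ay": 0,"az": 0,"gripper": 0.68},
    {"dx": 0.0765,"dy": 0.111,"dz": 0,"ax": 0,"ay": 0,"az": 0,"gripper": 0.68},
    {"dx": 0.0765,"dy": 0.111,"dz": 0,"ax": 0,"ay": 0,"az": 0,"gripper": 0.68},
    {"dx": 0,"dy": 0,"dz": 0,"ax": 0,"ay": 0,"az": 0,"gripper": 0.68},
    {"dx": 0,"dy": 0,"dz": 0,"ax": 0,"ay": 0,"az": 0,"gripper": 0.68}
  ]
}}

```text
clock: 25.22
eef_pos: [588.2, 13.0, 137.7]
tool_rot: [-3.14, 0.0, 1.998]
force: [-0.1, -0.4, -0.4]
width: 57.9
gripper_force: 0.0
```

```bash
python3 - <<'E'
from h import *
from cell import ctrl
st();go('d',68.5)
E
```

```text
{'clock': 25.225, 'eef_pos': [588.214, 12.962, 137.67], 'tool_rot': [-3.14, 0.0, 1.998], 'qpos': [-0.279, 0.659, 0.332, 1.776, -0.294, 0.757, 0.631], 'width': 57.943, 'force': [-0.084, -0.386, -0.447], 'torque': [-0.017, 0.044, -0.032]}
tau [-1.32, -51.9, 4.472, -15.536, -0.089, -0.002, -0.005]
yaw 1.998 tz [-0.017  0.044 -0.032] w 57.9 q6 0.63 shift units [-4.000e-04  2.000e-04  2.306e-01]
```

>>> {"fn": "step_arm", "kwargs": {
  "plan": [
    {"dx": 0,"dy": 0,"dz": 0.116,"ax": 0,"ay": 0,"az": 0,"gripper": 0.68},
    {"dx": 0,"dy": 0,"dz": 0.1145,"ax": 0,"ay": 0,"az": 0,"gripper": 0.68},
    {"dx": 0,"dy": 0,"dz": 0,"ax": 0,"ay": 0,"az": 0,"gripper": 0.68},
    {"dx": 0,"dy": 0,"dz": 0,"ax": 0,"ay": 0,"az": 0,"gripper": 0.3},
    {"dx": 0,"dy": 0,"dz": 0,"ax": 0,"ay": 0,"az": 0,"gripper": 0.3},
    {"dx": 0,"dy": 0,"dz": 0.001,"ax": 0,"ay": 0,"az": 0.0725,"gripper": 0.3},
    {"dx": 0,"dy": 0,"dz": 0.0015,"ax": 0,"ay": 0,"az": 0.0725,"gripper": 0.3},
    {"dx": 0,"dy": 0,"dz": 0.0015,"ax": 0,"ay": 0,"az": 0.0725,"gripper": 0.3},
    {"dx": 0,"dy": 0,"dz": 0.0015,"ax": 0,"ay": 0,"az": 0.0725,"gripper": 0.3},
    {"dx": 0,"dy": 0,"dz": 0,"ax": 0,"ay": 0,"az": 0,"gripper": 0.3},
    {"dx": 0,"dy": 0,"dz": 0,"ax": 0,"ay": 0,"az": 0,"gripper": 0.3}
  ]
}}

```text
clock: 26.6
eef_pos: [588.5, 12.3, 68.5]
tool_rot: [-3.141, 0.001, 1.542]
force: [-5.4, -3.3, 4.7]
width: 42.1
gripper_force: 61.0
```

```bash
python3 - <<'E'
from h import *
from cell import ctrl
st();ana(pts(ctrl.get_image("side")),"side")
E
```

```text
{'clock': 26.6, 'eef_pos': [588.469, 12.264, 68.481], 'tool_rot': [-3.141, 0.001, 1.542], 'qpos': [-0.321, 0.776, 0.409, 1.822, -0.479, 0.644, 0.345], 'width': 42.143, 'force': [-5.388, -3.324, 4.706], 'torque': [-0.731, 0.997, 0.125]}
tau [-1.92, -53.49, 5.001, -14.739, -1.087, -1.045, -0.125]
side [('a', 169, 112.56), ('b', 199, 112.6), ('c', 165, 112.45), ('d', 116, 112.61), ('ad', 82, 80.41), ('ab', 145, 80.39), ('bc', 114, 80.4), ('cd', 112, 80.3)]
```

Cover level at -3.45 mm, and no nut is home yet. Third pass: I'll feel for home on nut a.

>>> {"fn": "step_arm", "kwargs": {
  "plan": [
    {"dx": 0,"dy": 0,"dz": 0,"ax": 0,"ay": 0,"az": 0,"gripper": 0.68},
    {"dx": 0,"dy": 0,"dz": -0.02,"ax": 0,"ay": 0,"az": 0,"gripper": 0.68},
    {"dx": 0,"dy": 0,"dz": -0.12,"ax": 0,"ay": 0,"az": -0.1,"gripper": 0.68},
    {"dx": 0,"dy": 0,"dz": -0.1,"ax": 0,"ay": 0,"az": -0.1,"gripper": 0.68},
    {"dx": 0,"dy": 0,"dz": 0,"ax": 0,"ay": 0,"az": -0.09,"gripper": 0.68},
    {"dx": 0.023,"dy": -0.142,"dz": 0,"ax": 0,"ay": 0,"az": 0,"gripper": 0.68},
    {"dx": 0.023,"dy": -0.142,"dz": 0,"ax": 0,"ay": 0,"az": 0,"gripper": 0.68},
    {"dx": 0,"dy": 0,"dz": 0,"ax": 0,"ay": 0,"az": 0,"gripper": 0.68},
    {"dx": 0,"dy": 0,"dz": 0,"ax": 0,"ay": 0,"az": 0,"gripper": 0.68}
  ]
}}

```text
clock: 27.78
eef_pos: [507.8, -8.4, 140.0]
tool_rot: [3.139, 0.001, 1.999]
force: [1.2, -0.6, 0.3]
width: 58.1
gripper_force: 0.0
```

```bash
python3 - <<'E'
from h import *
from cell import ctrl
st();go('a',67)
E
```

```text
{'clock': 27.775, 'eef_pos': [507.769, -8.399, 139.981], 'tool_rot': [3.139, 0.001, 1.999], 'qpos': [-0.266, 0.557, 0.334, 1.997, -0.299, 0.631, 0.693], 'width': 58.083, 'force': [1.174, -0.633, 0.28], 'torque': [0.039, 0.01, -0.039]}
tau [0.321, -45.155, 4.444, -12.278, 0.045, 0.092, 0.001]
yaw 1.999 tz [ 0.039  0.01  -0.039] w 58.1 q6 0.69 shift units [-0.0004 -0.0035  0.2433]
```

>>> {"fn": "step_arm", "kwargs": {
  "plan": [
    {"dx": 0,"dy": -0.002,"dz": 0.122,"ax": 0,"ay": 0,"az": 0,"gripper": 0.68},
    {"dx": 0,"dy": 0,"dz": 0.121,"ax": 0,"ay": 0,"az": 0,"gripper": 0.68},
    {"dx": 0,"dy": 0,"dz": 0,"ax": 0,"ay": 0,"az": 0,"gripper": 0.68},
    {"dx": 0,"dy": 0,"dz": 0,"ax": 0,"ay": 0,"az": 0,"gripper": 0.3},
    {"dx": 0,"dy": 0,"dz": 0,"ax": 0,"ay": 0,"az": 0,"gripper": 0.3},
    {"dx": 0,"dy": 0,"dz": 0.001,"ax": 0,"ay": 0,"az": 0.06,"gripper": 0.3},
    {"dx": 0,"dy": 0,"dz": 0.0012,"ax": 0,"ay": 0,"az": 0.06,"gripper": 0.3},
    {"dx": 0,"dy": 0,"dz": 0,"ax": 0,"ay": 0,"az": 0,"gripper": 0.3},
    {"dx": 0,"dy": 0,"dz": 0,"ax": 0,"ay": 0,"az": 0,"gripper": 0.3}
  ]
}}

```text
clock: 28.9
eef_pos: [507.0, -8.9, 66.6]
tool_rot: [3.139, 0.001, 1.812]
force: [1.1, -0.4, 4.8]
width: 42.7
gripper_force: 61.8
```

```bash
python3 - <<'E'
from h import *
from cell import ctrl
st();ana(pts(ctrl.get_image("side")),"side")
E
```

```text
{'clock': 28.9, 'eef_pos': [506.983, -8.908, 66.595], 'tool_rot': [3.139, 0.001, 1.812], 'qpos': [-0.24, 0.683, 0.304, 2.048, -0.433, 0.468, 0.631], 'width': 42.682, 'force': [1.122, -0.419, 4.772], 'torque': [0.012, -0.213, 0.193]}
tau [0.173, -44.893, 4.394, -7.859, -0.075, 0.31, -0.177]
side [('a', 132, 112.07), ('b', 196, 112.42), ('c', 161, 112.47), ('d', 130, 112.61), ('ad', 59, 80.14), ('ab', 145, 80.06), ('bc', 111, 80.33), ('cd', 112, 80.28)]
```

>>> {"fn": "step_arm", "kwargs": {
  "plan": [
    {"dx": 0,"dy": 0,"dz": 0.0004,"ax": 0,"ay": 0,"az": 0.03,"gripper": 0.3},
    {"dx": 0,"dy": 0,"dz": 0,"ax": 0,"ay": 0,"az": 0,"gripper": 0.3},
    {"dx": 0,"dy": 0,"dz": 0,"ax": 0,"ay": 0,"az": 0,"gripper": 0.3}
  ]
}}

```text
clock: 29.32
eef_pos: [507.0, -8.9, 66.5]
tool_rot: [3.138, 0.0, 1.764]
force: [0.4, -0.0, 6.9]
width: 42.7
gripper_force: 61.9
```

```bash
python3 - <<'E'
from h import *
from cell import ctrl
st();ana(pts(ctrl.get_image("side")),"side")
E
```

```text
{'clock': 29.325, 'eef_pos': [507.038, -8.942, 66.465], 'tool_rot': [3.138, 0.0, 1.764], 'qpos': [-0.248, 0.685, 0.316, 2.049, -0.45, 0.471, 0.6], 'width': 42.694, 'force': [0.35, -0.026, 6.853], 'torque': [0.084, -0.25, 0.195]}
tau [0.388, -44.333, 4.559, -7.673, -0.058, 0.268, -0.193]
side [('a', 140, 112.23), ('b', 200, 112.55), ('c', 168, 112.47), ('d', 118, 112.7), ('ad', 55, 80.06), ('ab', 139, 80.11), ('bc', 113, 80.36), ('cd', 115, 80.31)]
```

>>> {"fn": "step_arm", "kwargs": {
  "plan": [
    {"dx": 0,"dy": 0,"dz": 0.0006,"ax": 0,"ay": 0,"az": 0.04,"gripper": 0.3},
    {"dx": 0,"dy": 0,"dz": 0,"ax": 0,"ay": 0,"az": 0,"gripper": 0.3},
    {"dx": 0,"dy": 0,"dz": 0,"ax": 0,"ay": 0,"az": 0,"gripper": 0.3}
  ]
}}

```text
clock: 29.75
eef_pos: [507.1, -8.9, 66.4]
tool_rot: [3.138, 0.0, 1.701]
force: [0.8, 1.0, 6.8]
width: 42.3
gripper_force: 62.1
```

```bash
python3 - <<'E'
from h import *
from cell import ctrl
st();ana(pts(ctrl.get_image("side")),"side")
E
```

```text
{'clock': 29.75, 'eef_pos': [507.096, -8.939, 66.374], 'tool_rot': [3.138, 0.0, 1.701], 'qpos': [-0.258, 0.688, 0.333, 2.049, -0.472, 0.474, 0.559], 'width': 42.344, 'force': [0.784, 1.046, 6.761], 'torque': [0.089, -0.204, 0.225]}
tau [0.418, -44.059, 4.735, -7.575, -0.071, 0.25, -0.213]
side [('a', 147, 111.94), ('b', 199, 112.45), ('c', 164, 112.4), ('d', 111, 112.59), ('ad', 45, 80.07), ('ab', 146, 80.04), ('bc', 111, 80.29), ('cd', 114, 80.31)]
```

Nut a now feels 0.21 and its corner has stopped moving, so it's home there (cover about -3.75). Next is c.

>>> {"fn": "step_arm", "kwargs": {
  "plan": [
    {"dx": 0,"dy": 0,"dz": 0,"ax": 0,"ay": 0,"az": 0,"gripper": 0.68},
    {"dx": 0,"dy": 0,"dz": -0.02,"ax": 0,"ay": 0,"az": 0,"gripper": 0.68},
    {"dx": 0,"dy": 0,"dz": -0.12,"ax": 0,"ay": 0,"az": -0.1,"gripper": 0.68},
    {"dx": 0,"dy": 0,"dz": -0.1,"ax": 0,"ay": 0,"az": -0.09,"gripper": 0.68},
    {"dx": 0,"dy": 0,"dz": 0,"ax": 0,"ay": 0,"az": 0,"gripper": 0.68},
    {"dx": -0.1093,"dy": 0.0807,"dz": 0,"ax": 0,"ay": 0,"az": 0,"gripper": 0.68},
    {"dx": -0.1093,"dy": 0.0807,"dz": 0,"ax": 0,"ay": 0,"az": 0,"gripper": 0.68},
    {"dx": -0.1093,"dy": 0.0807,"dz": 0,"ax": 0,"ay": 0,"az": 0,"gripper": 0.68},
    {"dx": 0,"dy": 0,"dz": 0,"ax": 0,"ay": 0,"az": 0,"gripper": 0.68},
    {"dx": 0,"dy": 0,"dz": 0,"ax": 0,"ay": 0,"az": 0,"gripper": 0.68}
  ]
}}

```text
clock: 31.05
eef_pos: [610.6, -67.8, 135.9]
tool_rot: [-3.139, -0.002, 1.998]
force: [0.2, -1.1, -0.1]
width: 57.7
gripper_force: 0.0
```

```bash
python3 - <<'E'
from h import *
go('c',67)
E
```

```text
yaw 1.998 tz [ 0.015  0.026 -0.01 ] w 57.7 q6 0.76 shift units [-0.001  -0.0023  0.2297]
```

>>> {"fn": "step_arm", "kwargs": {
  "plan": [
    {"dx": 0,"dy": 0,"dz": 0.116,"ax": 0,"ay": 0,"az": 0,"gripper": 0.68},
    {"dx": 0,"dy": 0,"dz": 0.114,"ax": 0,"ay": 0,"az": 0,"gripper": 0.68},
    {"dx": 0,"dy": 0,"dz": 0,"ax": 0,"ay": 0,"az": 0,"gripper": 0.68},
    {"dx": 0,"dy": 0,"dz": 0,"ax": 0,"ay": 0,"az": 0,"gripper": 0.3},
    {"dx": 0,"dy": 0,"dz": 0,"ax": 0,"ay": 0,"az": 0,"gripper": 0.3},
    {"dx": 0,"dy": 0,"dz": 0.001,"ax": 0,"ay": 0,"az": 0.06,"gripper": 0.3},
    {"dx": 0,"dy": 0,"dz": 0.0012,"ax": 0,"ay": 0,"az": 0.06,"gripper": 0.3},
    {"dx": 0,"dy": 0,"dz": 0.0006,"ax": 0,"ay": 0,"az": 0.04,"gripper": 0.3},
    {"dx": 0,"dy": 0,"dz": 0,"ax": 0,"ay": 0,"az": 0,"gripper": 0.3},
    {"dx": 0,"dy": 0,"dz": 0,"ax": 0,"ay": 0,"az": 0,"gripper": 0.3}
  ]
}}

```text
clock: 32.3
eef_pos: [610.1, -68.6, 68.9]
tool_rot: [-3.138, -0.001, 1.748]
force: [-5.6, -1.8, 3.1]
width: 42.3
gripper_force: 60.9
```

```bash
python3 - <<'E'
from h import *
from cell import ctrl
st();ana(pts(ctrl.get_image("side")),"side")
E
```

```text
{'clock': 32.3, 'eef_pos': [610.139, -68.584, 68.892], 'tool_rot': [-3.138, -0.001, 1.748], 'qpos': [-0.153, 0.795, 0.365, 1.745, -0.416, 0.682, 0.616], 'width': 42.317, 'force': [-5.579, -1.756, 3.065], 'torque': [-0.164, 1.167, 0.228]}
tau [-0.728, -56.54, 5.918, -16.217, -0.827, -1.579, -0.223]
side [('a', 166, 111.93), ('b', 197, 112.54), ('c', 117, 111.99), ('d', 121, 112.56), ('ad', 83, 79.98), ('ab', 146, 80.04), ('bc', 113, 80.11), ('cd', 78, 80.08)]
```

>>> {"fn": "step_arm", "kwargs": {
  "plan": [
    {"dx": 0,"dy": 0,"dz": 0.0004,"ax": 0,"ay": 0,"az": 0.03,"gripper": 0.3},
    {"dx": 0,"dy": 0,"dz": 0,"ax": 0,"ay": 0,"az": 0,"gripper": 0.3},
    {"dx": 0,"dy": 0,"dz": 0,"ax": 0,"ay": 0,"az": 0,"gripper": 0.3}
  ]
}}

```text
clock: 32.72
eef_pos: [610.2, -68.6, 68.8]
tool_rot: [-3.138, -0.001, 1.701]
force: [-5.7, -0.7, 1.7]
width: 42.6
gripper_force: 60.9
```

```bash
python3 - <<'E'
from h import *
st()
E
```

```text
{'clock': 32.725, 'eef_pos': [610.168, -68.615, 68.815], 'tool_rot': [-3.138, -0.001, 1.701], 'qpos': [-0.16, 0.797, 0.377, 1.745, -0.43, 0.685, 0.582], 'width': 42.627, 'force': [-5.671, -0.656, 1.736], 'torque': [-0.124, 1.22, 0.255]}
tau [-0.681, -56.379, 6.104, -16.155, -0.868, -1.588, -0.248]
```

>>> {"fn": "step_arm", "kwargs": {
  "plan": [
    {"dx": 0,"dy": 0,"dz": 0,"ax": 0,"ay": 0,"az": 0,"gripper": 0.68},
    {"dx": 0,"dy": 0,"dz": -0.02,"ax": 0,"ay": 0,"az": 0,"gripper": 0.68},
    {"dx": 0,"dy": 0,"dz": -0.12,"ax": 0,"ay": 0,"az": -0.1,"gripper": 0.68},
    {"dx": 0,"dy": 0,"dz": -0.1,"ax": 0,"ay": 0,"az": -0.09,"gripper": 0.68},
    {"dx": 0,"dy": 0,"dz": 0,"ax": 0,"ay": 0,"az": 0,"gripper": 0.68},
    {"dx": 0.026,"dy": -0.144,"dz": 0,"ax": 0,"ay": 0,"az": 0,"gripper": 0.68},
    {"dx": 0.026,"dy": -0.144,"dz": 0,"ax": 0,"ay": 0,"az": 0,"gripper": 0.68},
    {"dx": 0,"dy": 0,"dz": 0,"ax": 0,"ay": 0,"az": 0,"gripper": 0.68},
    {"dx": 0,"dy": 0,"dz": 0,"ax": 0,"ay": 0,"az": 0,"gripper": 0.68}
  ]
}}

```text
clock: 33.85
eef_pos: [528.3, -89.8, 139.4]
tool_rot: [3.14, 0.0, 1.998]
force: [1.0, 0.8, 0.5]
width: 57.8
gripper_force: 0.0
```

```bash
python3 - <<'E'
from h import *
go('b',67)
E
```

```text
yaw 1.998 tz [ 0.    -0.037  0.046] w 57.8 q6 0.84 shift units [-0.0012  0.0011  0.2413]
```

>>> {"fn": "step_arm", "kwargs": {
  "plan": [
    {"dx": 0,"dy": 0,"dz": 0.121,"ax": 0,"ay": 0,"az": 0,"gripper": 0.68},
    {"dx": 0,"dy": 0,"dz": 0.12,"ax": 0,"ay": 0,"az": 0,"gripper": 0.68},
    {"dx": 0,"dy": 0,"dz": 0,"ax": 0,"ay": 0,"az": 0,"gripper": 0.68},
    {"dx": 0,"dy": 0,"dz": 0,"ax": 0,"ay": 0,"az": 0,"gripper": 0.3},
    {"dx": 0,"dy": 0,"dz": 0,"ax": 0,"ay": 0,"az": 0,"gripper": 0.3},
    {"dx": 0,"dy": 0,"dz": 0.001,"ax": 0,"ay": 0,"az": 0.06,"gripper": 0.3},
    {"dx": 0,"dy": 0,"dz": 0.0012,"ax": 0,"ay": 0,"az": 0.06,"gripper": 0.3},
    {"dx": 0,"dy": 0,"dz": 0.0004,"ax": 0,"ay": 0,"az": 0.03,"gripper": 0.3},
    {"dx": 0,"dy": 0,"dz": 0,"ax": 0,"ay": 0,"az": 0,"gripper": 0.3},
    {"dx": 0,"dy": 0,"dz": 0,"ax": 0,"ay": 0,"az": 0,"gripper": 0.3}
  ]
}}

```text
clock: 35.1
eef_pos: [528.8, -90.0, 67.2]
tool_rot: [3.139, 0.001, 1.764]
force: [2.2, 1.3, 5.4]
width: 42.4
gripper_force: 61.9
```

```bash
python3 - <<'E'
from h import *
from cell import ctrl
st();ana(pts(ctrl.get_image("side")),"side")
E
```

```text
{'clock': 35.1, 'eef_pos': [528.814, -89.983, 67.218], 'tool_rot': [3.139, 0.001, 1.764], 'qpos': [-0.099, 0.712, 0.332, 1.97, -0.438, 0.526, 0.734], 'width': 42.367, 'force': [2.178, 1.337, 5.42], 'torque': [0.224, -0.333, 0.213]}
tau [0.949, -46.446, 5.651, -8.26, 0.157, 0.299, -0.203]
side [('a', 86, 111.82), ('b', 151, 112.03), ('c', 132, 111.77), ('d', 0, None), ('ad', 0, None), ('ab', 76, 80.01), ('bc', 90, 79.97), ('cd', 5, 80.41)]
```

>>> {"fn": "step_arm", "kwargs": {
  "plan": [
    {"dx": 0,"dy": 0,"dz": 0.0006,"ax": 0,"ay": 0,"az": 0.05,"gripper": 0.3},
    {"dx": 0,"dy": 0,"dz": 0,"ax": 0,"ay": 0,"az": 0,"gripper": 0.3},
    {"dx": 0,"dy": 0,"dz": 0,"ax": 0,"ay": 0,"az": 0,"gripper": 0.3}
  ]
}}

```text
clock: 35.52
eef_pos: [528.9, -90.0, 67.1]
tool_rot: [3.138, 0.0, 1.686]
force: [1.8, 1.3, 6.9]
width: 42.6
gripper_force: 62.2
```

```bash
python3 - <<'E'
from h import *
st()
E
```

```text
{'clock': 35.525, 'eef_pos': [528.891, -89.974, 67.062], 'tool_rot': [3.138, 0.0, 1.686], 'qpos': [-0.112, 0.716, 0.352, 1.97, -0.465, 0.531, 0.681], 'width': 42.633, 'force': [1.821, 1.29, 6.913], 'torque': [0.271, -0.392, 0.252]}
tau [1.064, -46.289, 5.954, -8.128, 0.169, 0.296, -0.224]
```

>>> {"fn": "step_arm", "kwargs": {
  "plan": [
    {"dx": 0,"dy": 0,"dz": 0,"ax": 0,"ay": 0,"az": 0,"gripper": 0.68},
    {"dx": 0,"dy": 0,"dz": -0.02,"ax": 0,"ay": 0,"az": 0,"gripper": 0.68},
    {"dx": 0,"dy": 0,"dz": -0.12,"ax": 0,"ay": 0,"az": -0.1,"gripper": 0.68},
    {"dx": 0,"dy": 0,"dz": -0.1,"ax": 0,"ay": 0,"az": -0.1,"gripper": 0.68},
    {"dx": 0,"dy": 0,"dz": 0,"ax": 0,"ay": 0,"az": 0,"gripper": 0.68},
    {"dx": 0.0765,"dy": 0.111,"dz": 0,"ax": 0,"ay": 0,"az": 0,"gripper": 0.68},
    {"dx": 0.0765,"dy": 0.111,"dz": 0,"ax": 0,"ay": 0,"az": 0,"gripper": 0.68},
    {"dx": 0.0765,"dy": 0.111,"dz": 0,"ax": 0,"ay": 0,"az": 0,"gripper": 0.68},
    {"dx": 0,"dy": 0,"dz": 0,"ax": 0,"ay": 0,"az": 0,"gripper": 0.68},
    {"dx": 0,"dy": 0,"dz": 0,"ax": 0,"ay": 0,"az": 0,"gripper": 0.68}
  ]
}}

```text
clock: 36.78
eef_pos: [588.4, 13.3, 137.0]
tool_rot: [-3.139, -0.0, 1.997]
force: [0.0, -0.3, -0.4]
width: 57.9
gripper_force: 0.0
```

```bash
python3 - <<'E'
from h import *
go('d',67)
E
```

```text
yaw 1.997 tz [-0.033  0.057  0.059] w 57.9 q6 0.65 shift units [-0.0012 -0.0007  0.2332]
```

>>> {"fn": "step_arm", "kwargs": {
  "plan": [
    {"dx": -0.001,"dy": 0,"dz": 0.117,"ax": 0,"ay": 0,"az": 0,"gripper": 0.68},
    {"dx": 0,"dy": 0,"dz": 0.116,"ax": 0,"ay": 0,"az": 0,"gripper": 0.68},
    {"dx": 0,"dy": 0,"dz": 0,"ax": 0,"ay": 0,"az": 0,"gripper": 0.68},
    {"dx": 0,"dy": 0,"dz": 0,"ax": 0,"ay": 0,"az": 0,"gripper": 0.3},
    {"dx": 0,"dy": 0,"dz": 0,"ax": 0,"ay": 0,"az": 0,"gripper": 0.3},
    {"dx": 0,"dy": 0,"dz": 0.001,"ax": 0,"ay": 0,"az": 0.06,"gripper": 0.3},
    {"dx": 0,"dy": 0,"dz": 0.0012,"ax": 0,"ay": 0,"az": 0.06,"gripper": 0.3},
    {"dx": 0,"dy": 0,"dz": 0.0006,"ax": 0,"ay": 0,"az": 0.05,"gripper": 0.3},
    {"dx": 0,"dy": 0,"dz": 0,"ax": 0,"ay": 0,"az": 0,"gripper": 0.3},
    {"dx": 0,"dy": 0,"dz": 0,"ax": 0,"ay": 0,"az": 0,"gripper": 0.3}
  ]
}}

```text
clock: 38.02
eef_pos: [588.5, 12.0, 68.7]
tool_rot: [-3.14, 0.001, 1.731]
force: [-6.6, -3.4, 3.9]
width: 42.3
gripper_force: 61.3
```

```bash
python3 - <<'E'
from h import *
from cell import ctrl
st();ana(pts(ctrl.get_image("side")),"side")
E
```

```text
{'clock': 38.025, 'eef_pos': [588.498, 11.955, 68.713], 'tool_rot': [-3.14, 0.001, 1.731], 'qpos': [-0.305, 0.771, 0.382, 1.821, -0.449, 0.638, 0.506], 'width': 42.313, 'force': [-6.561, -3.361, 3.943], 'torque': [-0.75, 1.163, 0.237]}
tau [-1.799, -53.336, 4.655, -15.258, -1.186, -1.398, -0.207]
side [('a', 164, 111.98), ('b', 198, 111.83), ('c', 162, 111.83), ('d', 99, 112.04), ('ad', 82, 79.95), ('ab', 144, 79.98), ('bc', 109, 79.86), ('cd', 116, 80.15)]
```

>>> {"fn": "step_arm", "kwargs": {
  "plan": [
    {"dx": 0,"dy": 0,"dz": 0.0006,"ax": 0,"ay": 0,"az": 0.05,"gripper": 0.3},
    {"dx": 0,"dy": 0,"dz": 0,"ax": 0,"ay": 0,"az": 0,"gripper": 0.3},
    {"dx": 0,"dy": 0,"dz": 0,"ax": 0,"ay": 0,"az": 0,"gripper": 0.3}
  ]
}}

```text
clock: 38.45
eef_pos: [588.5, 12.0, 68.6]
tool_rot: [-3.14, 0.001, 1.653]
force: [-6.0, -3.4, 4.6]
width: 42.2
gripper_force: 61.3
```

```bash
python3 - <<'E'
from h import *
st()
E
```

```text
{'clock': 38.45, 'eef_pos': [588.477, 11.957, 68.552], 'tool_rot': [-3.14, 0.001, 1.653], 'qpos': [-0.318, 0.775, 0.404, 1.821, -0.473, 0.644, 0.449], 'width': 42.243, 'force': [-6.012, -3.38, 4.555], 'torque': [-0.757, 1.198, 0.237]}
tau [-1.763, -53.149, 4.948, -15.217, -1.25, -1.403, -0.234]
```

>>> {"fn": "step_arm", "kwargs": {
  "plan": [
    {"dx": 0,"dy": 0,"dz": 0,"ax": 0,"ay": 0,"az": 0,"gripper": 0.68},
    {"dx": 0,"dy": 0,"dz": -0.02,"ax": 0,"ay": 0,"az": 0,"gripper": 0.68},
    {"dx": 0,"dy": 0,"dz": -0.12,"ax": 0,"ay": 0,"az": -0.11,"gripper": 0.68},
    {"dx": 0,"dy": 0,"dz": -0.1,"ax": 0,"ay": 0,"az": -0.11,"gripper": 0.68},
    {"dx": 0,"dy": 0,"dz": 0,"ax": 0,"ay": 0,"az": 0,"gripper": 0.68},
    {"dx": 0.023,"dy": -0.143,"dz": 0,"ax": 0,"ay": 0,"az": 0,"gripper": 0.68},
    {"dx": 0.023,"dy": -0.143,"dz": 0,"ax": 0,"ay": 0,"az": 0,"gripper": 0.68},
    {"dx": 0,"dy": 0,"dz": 0,"ax": 0,"ay": 0,"az": 0,"gripper": 0.68},
    {"dx": 0,"dy": 0,"dz": 0,"ax": 0,"ay": 0,"az": 0,"gripper": 0.68}
  ]
}}

```text
clock: 39.58
eef_pos: [507.0, -8.9, 139.2]
tool_rot: [3.14, 0.0, 1.998]
force: [0.7, -0.1, 0.1]
width: 58.4
gripper_force: 0.0
```

```bash
python3 - <<'E'
from h import *
go('a',66.5)
E
```

```text
yaw 1.998 tz [ 0.035 -0.025 -0.002] w 58.4 q6 0.72 shift units [ 1.000e-04 -2.000e-04  2.423e-01]
```

d is at 0.234. Final feel on a.

>>> {"fn": "step_arm", "kwargs": {
  "plan": [
    {"dx": 0,"dy": 0,"dz": 0.1215,"ax": 0,"ay": 0,"az": 0,"gripper": 0.68},
    {"dx": 0,"dy": 0,"dz": 0.1205,"ax": 0,"ay": 0,"az": 0,"gripper": 0.68},
    {"dx": 0,"dy": 0,"dz": 0,"ax": 0,"ay": 0,"az": 0,"gripper": 0.68},
    {"dx": 0,"dy": 0,"dz": 0,"ax": 0,"ay": 0,"az": 0,"gripper": 0.3},
    {"dx": 0,"dy": 0,"dz": 0,"ax": 0,"ay": 0,"az": 0,"gripper": 0.3},
    {"dx": 0,"dy": 0,"dz": 0.0003,"ax": 0,"ay": 0,"az": 0.05,"gripper": 0.3},
    {"dx": 0,"dy": 0,"dz": 0.0006,"ax": 0,"ay": 0,"az": 0.05,"gripper": 0.3},
    {"dx": 0,"dy": 0,"dz": 0,"ax": 0,"ay": 0,"az": 0,"gripper": 0.3},
    {"dx": 0,"dy": 0,"dz": 0,"ax": 0,"ay": 0,"az": 0,"gripper": 0.3}
  ]
}}

```text
clock: 40.7
eef_pos: [507.1, -9.3, 67.1]
tool_rot: [3.139, 0.001, 1.843]
force: [0.3, -0.8, 3.2]
width: 42.7
gripper_force: 61.9
```

```bash
python3 - <<'E'
from h import *
from cell import ctrl
st();ana(pts(ctrl.get_image("side")),"side")
E
```

```text
{'clock': 40.7, 'eef_pos': [507.064, -9.278, 67.106], 'tool_rot': [3.139, 0.001, 1.843], 'qpos': [-0.248, 0.684, 0.318, 2.047, -0.448, 0.473, 0.678], 'width': 42.666, 'force': [0.305, -0.779, 3.16], 'torque': [-0.092, -0.086, 0.285]}
tau [-0.098, -46.208, 4.436, -8.681, -0.264, 0.196, -0.246]
side [('a', 124, 112.05), ('b', 199, 111.86), ('c', 162, 111.92), ('d', 133, 111.78), ('ad', 62, 80.1), ('ab', 148, 79.99), ('bc', 114, 80.0), ('cd', 115, 79.94)]
```

All four are snug (a 0.246, c 0.248, b 0.224, d 0.234). Releasing and rising clear.

>>> {"fn": "step_arm", "kwargs": {
  "plan": [
    {"dx": 0,"dy": 0,"dz": 0,"ax": 0,"ay": 0,"az": 0,"gripper": 0.68},
    {"dx": 0,"dy": 0,"dz": -0.02,"ax": 0,"ay": 0,"az": 0,"gripper": 0.68},
    {"dx": 0,"dy": 0,"dz": -0.15,"ax": 0,"ay": 0,"az": 0,"gripper": 0.68},
    {"dx": 0,"dy": 0,"dz": -0.18,"ax": 0,"ay": 0,"az": 0,"gripper": 0.68},
    {"dx": 0.1,"dy": -0.1,"dz": -0.15,"ax": 0,"ay": 0,"az": 0,"gripper": 0.68},
    {"dx": 0,"dy": 0,"dz": 0,"ax": 0,"ay": 0,"az": 0,"gripper": 0.68},
    {"dx": 0,"dy": 0,"dz": 0,"ax": 0,"ay": 0,"az": 0,"gripper": 0.68}
  ]
}}

```text
clock: 41.62
eef_pos: [469.2, 11.8, 216.2]
tool_rot: [3.141, -0.0, 1.842]
force: [-0.8, -0.1, -0.1]
width: 57.9
gripper_force: 0.0
```

```bash
python3 - <<'E'
from h import *
from cell import ctrl
im=ctrl.get_image("side");ana(pts(im),"side");cv2.imwrite("pics/end.png",im["color"][180:380,200:480,::-1]);st()
E
```

```text
side [('a', 170, 111.88), ('b', 199, 111.87), ('c', 159, 111.9), ('d', 134, 111.77), ('ad', 83, 79.97), ('ab', 142, 79.96), ('bc', 113, 79.88), ('cd', 113, 79.96)]
{'clock': 41.675, 'eef_pos': [469.09, 11.404, 215.663], 'tool_rot': [-3.141, 0.0, 1.841], 'qpos': [-0.452, 0.412, 0.51, 2.012, -0.28, 0.785, 0.493], 'width': 58.094, 'force': [0.614, 0.189, -0.897], 'torque': [-0.005, 0.027, -0.018]}
tau [-0.366, -38.492, 4.531, -15.716, 0.003, 0.026, -0.0]
```

View pics/end.png

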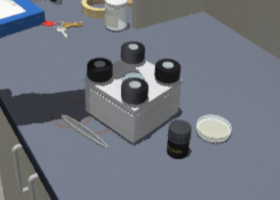

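The cover is level and home, with the nuts at (99,69), (133,51), (168,69) and (134,90). The tweezers, can and dish are where they were, and the arm is clear.

```bash
python3 -c "
from cell import ctrl
print(ctrl.finish_job())"
```

```text
the job is handed in; nothing more can be done
None
```

The chamber is closed and handed in at about 42 s: the cover is level and fully home, tightened crosswise in three passes, and all four nuts are snug at 0.22–0.25 N m; on the first grip of nut a the fingertips briefly pressed the cover about 3 mm down before it sprang back.

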